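Vent, unstopper and store

ROBOT

A 7-joint arm with a two-finger parallel gripper is mounted at the origin on a cart in front of the work surface, level with it; the furniture and walls round the work are solid. World frame = base frame: x ahead of the robot, y to its left, z up, the work surface at z = 0. Lengths are in m, angles in rad, forces in N, time in s.
With the tool pointing down it reaches from about 0.425 to 0.8 m from the base axis. Payload 8.3 kg.
Tool frame: the origin (TCP) lies at the very end of the fingers, on their centre line; the grasp point (between the pads) lies 19 mm behind it (r.pinch_z is the distance from the TCP to the grasp point, in m); z points along the fingers, y is the direction in which the jaws open and shut (so a half turn about z gives the same grasp; the last joint's range is limited). The gripper opens to 85 mm and grips with 20 to 120 N. Pads are 22 mm wide; open, the fingers measure 114 mm over their backs; the gripper's body (76 mm by 85 mm) begins 54 mm behind the grasp point. The pads swing forward as they close: fully open they stand 13 mm farther back than shut.
Start: joints at [-1.207, 0.383, 0.016, 1.37, -0.006, 1.388, -0.046], TCP at [0.259, 0.569, 0.231] pointing down, gripper open.
Joint ranges: [-2.95, 2.95], [-0.25, 2.06], [-1.52, 1.56], [0.18, 2.33], [-1.44, 4.58], [0.02, 2.06], [-3.01, 3.01]. Speed limits (rad/s): [2.39, 2.39, 3.01, 3.01, 3.14, 3.14, 3.14].

INTERFACE

Orientations are given as a 3x3 rotation matrix whose columns are the frame's x, y, z axes.
In Python, from cell import r gives the robot as it stands. The module is installed in compiled form; this text tells all that it offers.
- The arm moves only by the tool apply_moves, never from a script. Its argument "targets" is one flat list of numbers, 7 for each row, row after row: the closure, from 0 (fully open) to 1 (shut), then the shift along the tool's x, y, z in cm, then the turn, a rotation vector about the tool's x, y, z in units of 8 degrees (1.0 is 8 degrees). A call has 1 to 12 rows; each row is the pose to reach, as a shift and turn from the pose commanded when the call began, along the tool's axes at that moment; what a row does not reach only later rows make up. A row lasts 1/8 s, in which the tool goes at most 62.5 mm and 10.7 degrees, less where a joint would pass 70% of its speed; a pose out of reach is approached as far as the arm can. A call with a gripper value outside its range is refused whole. The fingers move at their own pace and stop on an object; the grip force is fixed at half the most. Time passes only in rows, so rows that repeat a pose let the fingers close. It gives the time, the measured TCP pose, the force and the opening at its end, in the units of the state.
- r.sense(): the state, without advancing time (a new reading comes with each control period).
- r.capture(name): name is "scene" or "top" or "wrist"; returns a dict with "color" (420x560x3 uint8, red, green, blue), "camera_matrix" (3x3 intrinsics, pixels), "rvec" (rotation vector, rad) and "tvec" (3), from world to camera coordinates, as OpenCV has them; the wrist camera has in their place "hand_eye" (4x4, takes a point from camera to tool coordinates, whose origin is the TCP and whose axes are the flange's). Camera axes: x right, y down, z forward; pixel columns grow to the right and rows downward; lengths in m; the calibration is good to about 2 mm. A picture is of the moment at which its call begins: read the wrist's pose just before it. There is no depth.
- r.hand_in(): hands the job in, once; it reports no verdict.
The state is a dict: "time_s": time; "qpos": joint angles; "dq": joint speeds; "tau": joint torques, N m; "eef_pos": TCP position; "eef_rot": TCP orientation; "force": force on the tool from outside, world axes, zero at the start; "moment": the same for the moment, N m; "width": finger opening in m.
Only numpy, scipy, OpenCV 4.12 (cv2) and the standard library are available. Lean on these libraries where they do the work, as an engineer would, in place of code of your own. Each camera call takes 0.05 s, during which the arm holds its last target.

TASK

Press the flat vent key on the white purge unit until it gives, then free the tight stopper in its port: grip its tab and, while it is still in the port, rock it clearly to your left and then to your right, working it up a little with each swing until it is out, without lifting, tipping or dragging the unit. Stand the stopper upright on the bare bench and let go, then take it again the other way and stand it upright in the narrow bay of the metal caddy, tab up and lengthwise between the two tall end walls. Leave the small glass vial and the white pot where they stand.

Things in the scene. Friction and masses are not known exactly. Their poses are not given: they have to be found in the camera images.
- unit: white purge unit, a heavy loose block (2.4 kg) on rubber feet, 144 (x) x 104 (y) x 55 mm high, on the bench; origin at the centre of its underside, its +x points away from the robot, its +y to the robot's left (yaw within 0.4 rad). A hard straight pull (over 15 N) tips and lifts the whole unit. Its top carries the port and the vent key.
- port (a point): centre of the port mouth in the unit's flat top, 25 mm behind its centre. Pocket 33 mm long in the unit's y, with two sprung rubber lips on the stopper's long faces. Guard cheeks (30 mm long in y, 29 mm high, inner faces 16 mm before and behind this point) cover the tab's flat faces: in the port it is taken by its two ends, fingers closing along the unit's y.
- key_top (a point): top centre of the vent key, a flat grey square 20 x 20 mm standing 3 mm above the unit's top, 65 mm in front of the port (robot side); pressed straight down
- key (a joint): travel of the vent key, 0 at rest, 0.0015 m fully down; it gives at about 5 N (about 0.001 m); it springs back
- stopper_centre (a point): centre, half-way up, of the 57 mm tall rubber stopper; z up the tab. Foot up: foot 14 (x) x 16 (y) x 4 mm, sealing plug 20 x 28 x 14, neck 5, flange 24 x 30 x 4, flat grey tab 10 (x) x 32 (y) x 30 high (from 1.5 mm below this point to the top). At first it sits in the port, axes along the unit's, this point 8.5 mm above the mouth, the foot's underside 20 mm below it. Stands on its foot.
- stopper_top (a point): top centre of the stopper's tab. The seated stopper can lean to about 0.15 rad to the left or right (along the unit's y), pivoting about 10 mm below the port mouth; straight up it is held by some 40 N, but slow rocking of 0.1 rad each way with 1 to 2 mm of rise a swing works it out. The plug is clear of the lips after a rise of 15 mm.
- caddy: aluminium caddy fixed to the bench, base 64 (x) x 62 (y) x 6 mm, origin at the centre of its underside. End walls 50 mm high at its +y and -y edges, 52 mm apart inside: the stopper's y goes along the caddy's y, either way round, with no room for fingers at the tab's ends; the x sides are open but for rails 12 mm high over the bench, 30 mm apart inside.
- bay (a point): centre of the caddy's bay, on its floor, 6 mm above the bench; a stopper standing there has its stopper_centre 28.5 mm above this point
- vial_open: small clear glass vial without a cap, 25 mm across, 46 mm tall, a bystander; origin at the centre of its underside
- pot: white screw-cap pot, 34 mm across, 50 mm tall, a bystander; origin at the centre of its underside
Mind the look-alikes: they are no part of the job. What is shaped like the part that bears stopper_centre but orange or red is not meant.

How it is judged:
By the outcome, as a careful person would: the job done as asked, in the order asked, and still so for the second after the job is handed in, with the robot touching nothing.
It also fails if it takes over 66 s, if anything falls off the work surface, if the arm or the gripper's body presses on something with over 40 N, if the wrist force passes 120 N, or if a joint passes its speed limit or range.

## Working session

There is one attempt and no reset: what is moved stays moved. The work goes in short steps, Python scripts to look and compute and a tool call to move; the robot and the scene stay as the last step left them, time stands still between calls to the robot, and variables do not carry over. Pictures are saved under pics/ and viewed, and the job is handed in when it is done.

Besides the shell and the picture viewer there is one more tool, called after "Emit:" in YAML: its name, and indented under it one key for each argument. apply_moves: Moves the arm, as the interface text tells. Its arguments: {"type":"object","properties":{"targets":{"type":"array","items":{"type":"number"}}},"required":["targets"]}

```bash
mkdir -p pics; ls; python3 - <<'E'
from cell import r
import cv2,json
s=r.sense();print({k:s[k] for k in s})
print(r.pinch_z)
for n in("scene","top","wrist"):
    c=r.capture(n);cv2.imwrite(f"pics/{n}0.png",c["color"][:,:,::-1]);print(n,{k:c[k] for k in c if k!="color"})
E
```

```text
pics
{'time_s': 0.0, 'qpos': array([-1.206913  ,  0.3842413 ,  0.01635591,  1.37115876, -0.00628916,
        1.38820744, -0.04650572]), 'dq': array([-0.00064878,  0.00124398,  0.00036659, -0.00133808,  0.00104887,
       -0.00013459,  0.00131581]), 'tau': array([-6.60344613e-04, -6.27597213e+01,  8.44141189e-01, -3.71833384e+01,
        1.65156653e-02,  1.40022120e-02, -4.08011954e-05]), 'eef_pos': array([0.25846692, 0.56849425, 0.23027469]), 'eef_rot': array([[-9.10333758e-01,  4.13874190e-01, -7.76972021e-04],
       [ 4.13874917e-01,  9.10331969e-01, -1.80543326e-03],
       [-3.99197573e-05, -1.96511607e-03, -9.99998068e-01]]), 'force': array([ 0.43026712, -0.14774524,  0.10204305]), 'moment': array([-0.01862239, -0.0554854 , -0.03680521]), 'width': 0.08566549272967514}
0.0187
scene {'camera_matrix': array([[447.4635007 ,   0.        , 279.00809705],
       [  0.        , 447.4635007 , 205.60948631],
       [  0.        ,   0.        ,   1.        ]]), 'rvec': array([ 2.14004731, -0.94407927,  0.43586216]), 'tvec': array([-0.53508896,  0.22233261,  0.76953769])}
top {'camera_matrix': array([[391.89414215,   0.        , 273.54797719],
       [  0.        , 391.89414215, 205.64036276],
       [  0.        ,   0.        ,   1.        ]]), 'rvec': array([ 2.14755367, -2.15403667,  0.18738892]), 'tvec': array([-0.25544041,  0.54448278,  0.92834298])}
wrist {'camera_matrix': array([[367.38114214,   0.        , 274.94612208],
       [  0.        , 367.38114214, 202.03547312],
       [  0.        ,   0.        ,   1.        ]]), 'hand_eye': array([[ 7.15236376e-05, -9.54856689e-01, -2.97066823e-01,
         7.66105766e-02],
       [ 9.99999973e-01,  2.97358401e-06,  2.31208212e-04,
        -4.82654650e-04],
       [-2.19887355e-04, -2.97066832e-01,  9.54856664e-01,
        -1.42604855e-01],
       [ 0.00000000e+00,  0.00000000e+00,  0.00000000e+00,
         1.00000000e+00]])}
```

View pics/scene0.png

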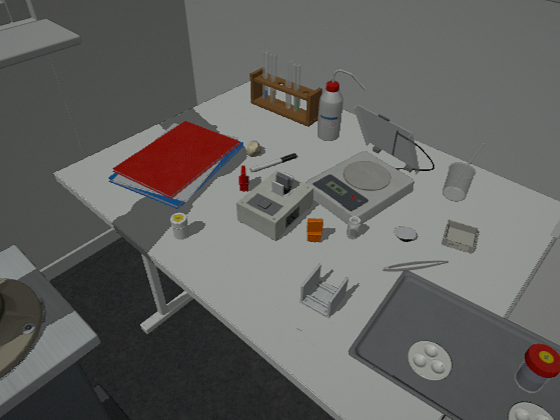

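View pics/top0.png

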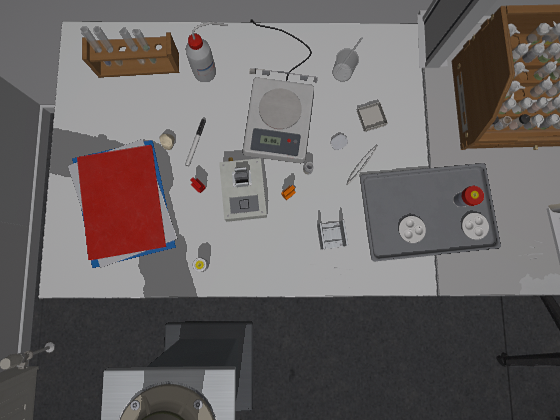

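View pics/wrist0.png

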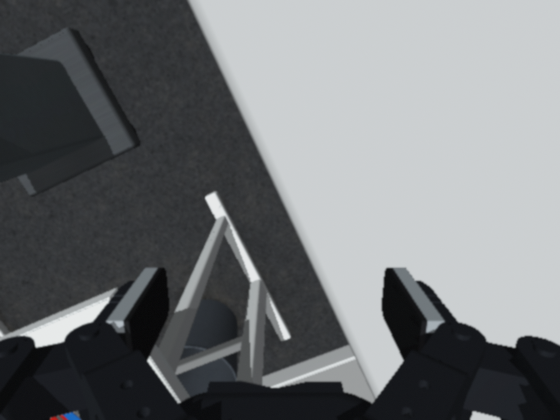

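```bash
cat > h.py <<'E'
import numpy as np,cv2
from cell import r
R_=lambda v:cv2.Rodrigues(np.array(v,float))[0]
def cam(c,s=None):
    K=c["camera_matrix"]
    if "rvec" in c:
        R=R_(c["rvec"]);t=np.array(c["tvec"]).ravel()
        return K,R.T,-R.T@t       # cam->world rot, centre
    H=c["hand_eye"];return K,s["eef_rot"]@H[:3,:3],s["eef_rot"]@H[:3,3]+s["eef_pos"]
def ray(cm,uv):
    K,R,C=cm;d=R@np.linalg.inv(K)@np.array([uv[0],uv[1],1.]);return C,d/np.linalg.norm(d)
def plane(cm,uv,z):
    C,d=ray(cm,uv);return C+d*(z-C[2])/d[2]
def two(cms,uvs):
    A=np.zeros((3,3));b=np.zeros(3);L=[]
    for m,u in zip(cms,uvs):
        C,d=ray(m,u);P=np.eye(3)-np.outer(d,d);A+=P;b+=P@C;L.append((C,P))
    X=np.linalg.solve(A,b);return X,[float(np.linalg.norm(P@(X-C))) for C,P in L]
def proj(cm,X):
    K,R,C=cm;p=K@(R.T@(np.asarray(X)-C));return p[:2]/p[2]
def crop(img,x0,y0,x1,y1,f,name):
    im=cv2.resize(img[y0:y1,x0:x1,::-1],None,fx=f,fy=f,interpolation=cv2.INTER_CUBIC);cv2.imwrite("pics/"+name,im)
E
python3 - <<'E'
from h import *
c=r.capture("top");t=cam(c)
crop(c["color"],180,130,360,280,4,"topcrop.png")
s=r.capture("scene");sc=cam(s)
crop(s["color"],160,140,380,320,3.5,"scenecrop.png")
for n,u,z in[("unit",(244,190),.055),("tab",(241,172),.1),("key",(244,205),.058),("caddy",(331,232),.006),("pot",(200,265),.05),("vial",(308,168),.04),("red",(198,185),.03),("orange",(289,191),.03)]:print(n,plane(t,u,z).round(3))
print(t[2],sc[2])
E
```

```text
unit [ 0.581 -0.184  0.055]
tab [ 0.616 -0.179  0.1  ]
key [ 0.543 -0.185  0.058]
caddy [ 0.481 -0.405  0.006]
pot [ 0.399 -0.08   0.05 ]
vial [ 0.641 -0.345  0.04 ]
red [ 0.599 -0.066  0.03 ]
orange [ 0.583 -0.297  0.03 ]
[ 0.39495238 -0.23714541  1.00563744] [ 0.03821343 -0.67789614  0.68332773]
```

View pics/topcrop.png

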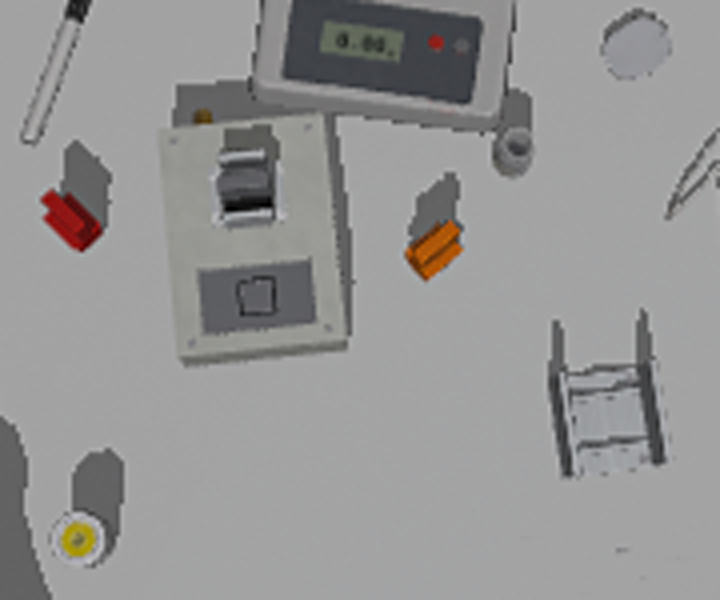

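View pics/scenecrop.png

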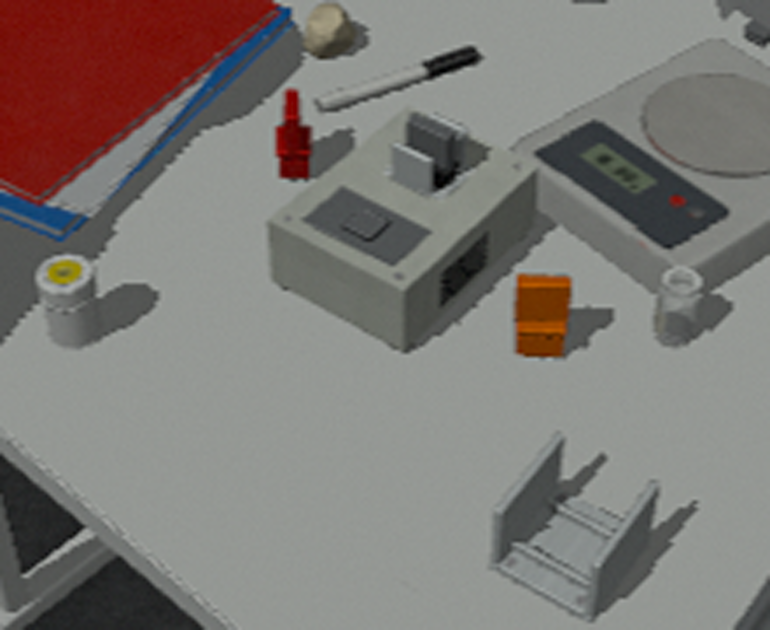

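```bash
cat >> h.py <<'E'
from scipy.spatial.transform import Rotation as Ro
def Rdown(yaw,flip=False,lean=0):
    # tool y along the direction of unit y (yaw), z down; lean about unit x, + = fingers... (rotation of world)
    y=np.array([-np.sin(yaw),np.cos(yaw),0]);
    if flip:y=-y
    z=np.array([0,0,-1.]);return np.c_[np.cross(y,z),y,z]
def rows(p,R=None,s=None):
    s=s or r.sense();R0=s["eef_rot"];R=R0 if R is None else R
    d=R0.T@(np.array(p)-s["eef_pos"])*100;w=Ro.from_matrix(R0.T@R).as_rotvec()/np.deg2rad(8)
    print(d.round(2),w.round(3))
def st():
    s=r.sense();print("t%.2f"%s["time_s"],"p",s["eef_pos"].round(4),"F",s["force"].round(2),"M",s["moment"].round(2),"w%.4f"%s["width"]);print(s["eef_rot"].round(4).tolist(),"q",s["qpos"].round(2));return s
E
python3 - <<'E'
from h import *
rows([.5,.25,.27]);rows([.56,-.2,.26],Rdown(.09));rows([.56,-.2,.26],Rdown(.09,True))
E
```

```text
[-35.17 -19.03  -3.9 ] [0. 0. 0.]
[-59.26 -57.51  -2.87] [-6.000e-03 -2.000e-03 -3.701e+00]
[-59.26 -57.51  -2.87] [-2.0000e-03  9.0000e-03  1.8799e+01]
```

Emit:
apply_moves:
  targets: [0,-35.2,-19,-3.9,0,0,-1,0,-35.2,-19,-3.9,0,0,-1,0,-35.2,-19,-3.9,0,0,-2,0,-35.2,-19,-3.9,0,0,-2,0,-35.2,-19,-3.9,0,0,-2,0,-35.2,-19,-3.9,0,0,-2]

```text
time_s: 1.0
eef_pos: [0.4852, 0.2698, 0.268]
eef_rot: [[-0.989, 0.147, 0.0], [0.147, 0.989, 0.0], [-0.0, 0.0, -1.0]]
force: [-0.1, -0.0, 0.6]
width: 0.0854
```

```bash
python3 - <<'E'
from h import *
st();rows([.56,-.2,.26],Rdown(.09))
E
```

```text
t1.00 p [0.4852 0.2698 0.268 ] F [-0.12 -0.03  0.58] M [ 0.01 -0.07  0.  ] w0.0854
[[-0.9892, 0.1469, 0.0002], [0.1469, 0.9892, 0.0004], [-0.0002, 0.0004, -1.0]] q [-0.72  0.22  0.18  1.51 -0.04  1.42  0.89]
[-14.3  -45.37   0.79] [ 0.003  0.002 -1.7  ]
```

Emit:
apply_moves:
  targets: [0,-13,-44,1,0,0,-1.7,0,-13,-44,1,0,0,-1.7,0,-13,-44,1,0,0,-1.7,0,-13,-44,1,0,0,-1.7,0,-13,-44,1,0,0,-1.7,0,-13,-44,1,0,0,-1.7,0,-13,-44,1,0,0,-1.7,0,-13,-44,1,0,0,-1.7,0,-13,-44,1,0,0,-1.7,0,-13,-44,1,0,0,-1.7]

```text
time_s: 2.25
eef_pos: [0.5484, -0.1814, 0.2575]
eef_rot: [[-0.996, -0.091, -0.0], [-0.091, 0.996, 0.001], [0.0, 0.001, -1.0]]
force: [0.2, 1.2, -0.7]
width: 0.0853
```

```bash
python3 - <<'E'
from h import *
s=st();c=r.capture("wrist");cv2.imwrite("pics/w1.png",c["color"][:,:,::-1])
import pickle;pickle.dump((s,c),open("w1.pkl","wb"))
E
```

```text
t2.25 p [ 0.5484 -0.1814  0.2575] F [ 0.24  1.23 -0.68] M [ 0.05 -0.05  0.03] w0.0853
[[-0.9958, -0.0911, -0.0003], [-0.0911, 0.9958, 0.0008], [0.0002, 0.0008, -1.0]] q [-0.12  0.29  0.49  1.48 -0.13  1.41  2.04]
```

View pics/w1.png

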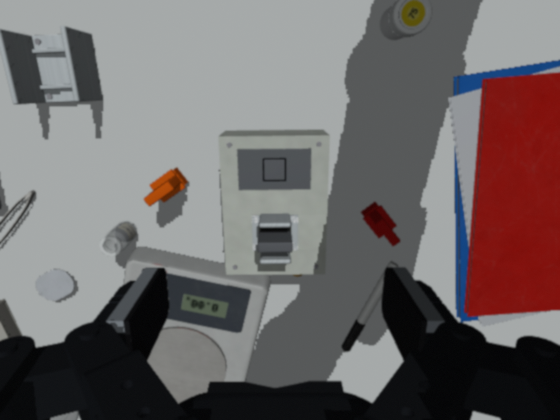

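```bash
python3 - <<'E'
from h import *
import pickle
s,c=pickle.load(open("w1.pkl","rb"))
crop(c["color"],205,115,345,290,3.4,"w1a.png")
crop(c["color"],0,10,140,140,5,"w1b.png")
E
```

```text
(no output)
```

View pics/w1a.png

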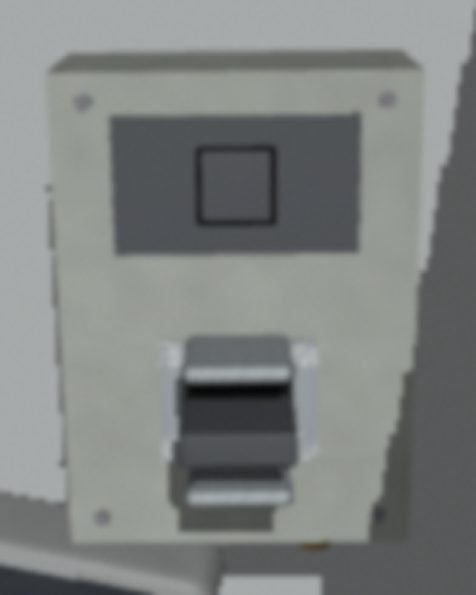

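View pics/w1b.png

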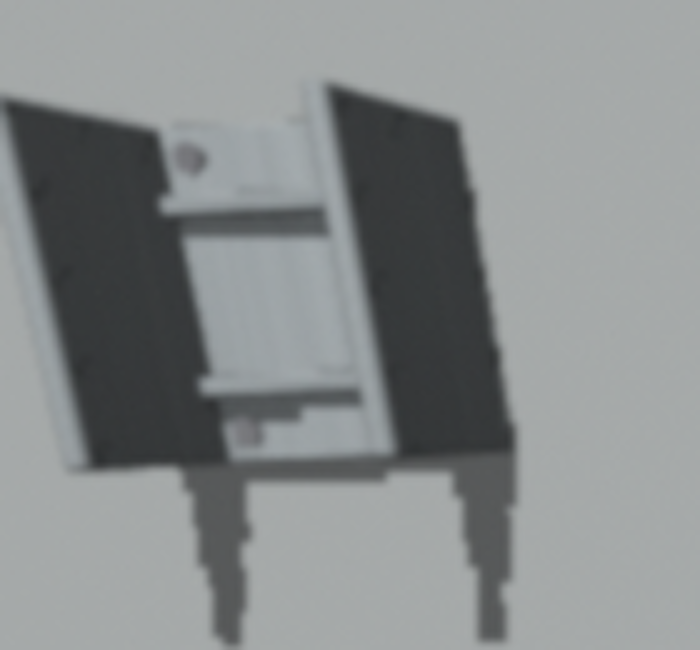

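```bash
python3 - <<'E'
from h import *
import pickle
s,c=pickle.load(open("w1.pkl","rb"));w=cam(c,s)
f=lambda u,v:(205+(u+.5)/3.4-.5,115+(v+.5)/3.4-.5)
g=lambda u,v:(0+(u+.5)/5-.5,10+(v+.5)/5-.5)
print("key",plane(w,f(237,186),.058))
sc=[plane(w,f(*u),.055) for u in[(84,102),(387,99),(102,517),(378,516)]]
for x in sc:print(x.round(4))
m=np.mean(sc,0);print("centre",m)
fr=(sc[0]+sc[1])/2;bk=(sc[2]+sc[3])/2;d=bk-fr;print("yaw",np.arctan2(d[1],d[0]),np.linalg.norm(d))
d=sc[1]-sc[0];print("yaw y",np.arctan2(-d[0],d[1]));d=sc[3]-sc[2];print(np.arctan2(-d[0],d[1]))
print("tabtop",plane(w,f(240,447),.092), "L",plane(w,f(183,447),.092),"R",plane(w,f(297,447),.092))
# caddy rail tops z .012 inner; floor z .006
for n,u,z in[("r1l",(165,207),.012),("r1r",(323,212),.012),("r2l",(202,387),.012),("r2r",(360,388),.012),
 ("wallLtopA",(5,97),.05),("wallLtopB",(80,467),.05),("wallRtopA",(318,85),.05),("wallRtopB",(387,455),.05)]:
  print(n,plane(w,g(*u),z).round(4))
c=r.capture("top");t=cam(c);h=lambda u,v:(180+(u+.5)/4-.5,130+(v+.5)/4-.5)
print("two key",two([w,t],[f(237,186),h(257,296)]))
for a,b in[((84,102),(330,328)),((387,99),(192,344)),((102,517),(308,127)),((378,516),(173,140))]:print(two([w,t],[f(*a),h(*b)]))
E
```

```text
key [ 0.54560972 -0.18209682  0.058     ]
[ 0.5266 -0.2262  0.055 ]
[ 0.5181 -0.1431  0.055 ]
[ 0.6528 -0.2138  0.055 ]
[ 0.6448 -0.1297  0.055 ]
centre [ 0.58558734 -0.17821555  0.055     ]
yaw 0.10132642816135999 0.12710419334214984
yaw y 0.10106571796008605
0.09501323869241418
tabtop [ 0.60928992 -0.17545629  0.092     ] L [ 0.61068019 -0.19068631  0.092     ] R [ 0.60789957 -0.16022552  0.092     ]
r1l [ 0.4593 -0.428   0.012 ]
r1r [ 0.4574 -0.3973  0.012 ]
r2l [ 0.4928 -0.4241  0.012 ]
r2r [ 0.4901 -0.3924  0.012 ]
wallLtopA [ 0.4451 -0.4305  0.05  ]
wallLtopB [ 0.507  -0.4248  0.05  ]
wallRtopA [ 0.4382 -0.3761  0.05  ]
wallRtopB [ 0.4997 -0.3684  0.05  ]
two key (array([ 0.55218573, -0.18197234,  0.02587041]), [0.0005724579290219221, 0.000572457929021952])
(array([ 0.53026882, -0.22865364,  0.03259015]), [0.00014863104523356167, 0.00014863104523363515])
(array([ 0.51149717, -0.14942642,  0.10352094]), [0.00016296002594717222, 0.00016296002594709934])
(array([ 0.65571232, -0.21461553,  0.049168  ]), [0.0003894199065353645, 0.0003894199065353768])
(array([ 0.64583778, -0.13022408,  0.05328318]), [0.0007886526611400872, 0.0007886526611401124])
```

```bash
python3 - <<'E'
from h import *
st();rows([.5458,-.1822,.14],Rdown(.099))
E
```

```text
t2.35 p [ 0.5485 -0.1809  0.2577] F [ 0.74 -0.79  0.79] M [ 0.02 -0.    0.01] w0.0857
[[-0.9957, -0.0924, 0.0], [-0.0924, 0.9957, 0.0007], [-0.0001, 0.0007, -1.0]] q [-0.12  0.28  0.49  1.48 -0.13  1.41  2.04]
[ 0.29 -0.12 11.77] [ 0.005  0.001 -0.046]
```

Emit:
apply_moves:
  targets: [1,0.3,-0.1,5,0,0,0,1,0.3,-0.1,11,0,0,-0.05,1,0.3,-0.1,12,0,0,-0.05,1,0.3,-0.1,12,0,0,-0.05,1,0.3,-0.1,12,0,0,-0.05]

```text
time_s: 2.98
eef_pos: [0.547, -0.1844, 0.1405]
eef_rot: [[-0.995, -0.097, 0.004], [-0.097, 0.995, -0.001], [-0.004, -0.001, -1.0]]
force: [-0.6, 0.6, 0.8]
width: -0.0002
```

```bash
python3 - <<'E'
from h import *
s=st();c=r.capture("wrist");cv2.imwrite("pics/w2.png",c["color"][:,:,::-1])
import pickle;pickle.dump((s,c),open("w2.pkl","wb"))
rows([.5458,-.1822,.075],Rdown(.099))
E
```

```text
t2.98 p [ 0.547  -0.1844  0.1405] F [-0.56  0.55  0.82] M [ 0.01  0.   -0.03] w-0.0002
[[-0.9953, -0.0969, 0.0041], [-0.0969, 0.9953, -0.0009], [-0.004, -0.0013, -1.0]] q [-0.1   0.36  0.47  1.66 -0.17  1.16  2.08]
[0.11 0.24 6.53] [-0.009  0.028 -0.014]
```

View pics/w2.png

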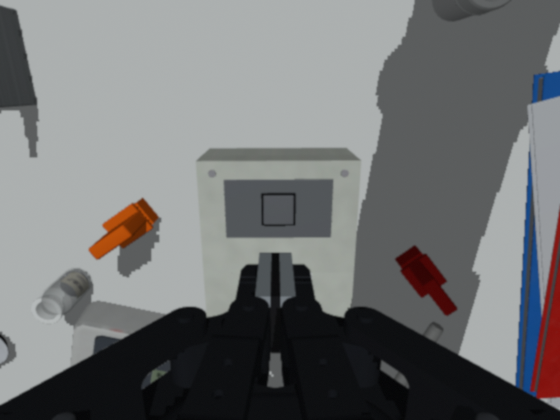

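```bash
python3 - <<'E'
from h import *
import pickle
s,c=pickle.load(open("w1.pkl","rb"));w=cam(c,s)
s2,c2=pickle.load(open("w2.pkl","rb"));w2=cam(c2,s2)
f=lambda u,v:(205+(u+.5)/3.4-.5,115+(v+.5)/3.4-.5)
for n,a,b in[("key",(237,186),(278.5,209.3)),("s1",(84,102),(212,173.5)),("s2",(387,99),(345,173.5)),("s1",(52,72),(199,160)),("c2",(422,68),(359,159))]:
  X=two([w,w2],[f(*a),b]);print(n,X[0].round(4),np.round(X[1],4))
print(plane(w2,(278.5,209.3),.058),plane(w2,(212,173.5),.055),plane(w2,(345,173.5),.055))
E
```

```text
key [ 0.5462 -0.1821  0.0553] [0.0001 0.0001]
s1 [ 0.5263 -0.2262  0.0566] [0.0002 0.0002]
s2 [ 0.5175 -0.1436  0.0593] [0.0001 0.0001]
s1 [ 0.52   -0.2362  0.0491] [0. 0.]
c2 [ 0.5097 -0.1333  0.0468] [0. 0.]
[ 0.5453161  -0.18230579  0.058     ] [ 0.52658101 -0.22658397  0.055     ] [ 0.51836423 -0.14259374  0.055     ]
```

Emit:
apply_moves:
  targets: [1,0.1,0.2,4,0,0,0,1,0.1,0.2,6.5,0,0,0,1,0.1,0.2,7.5,0,0,0,1,0.1,0.2,7.8,0,0,0,1,0.1,0.2,7.8,0,0,0]

```text
time_s: 3.65
eef_pos: [0.5449, -0.1824, 0.0609]
eef_rot: [[-0.995, -0.097, 0.002], [-0.097, 0.995, -0.0], [-0.002, -0.001, -1.0]]
force: [0.2, 0.2, -0.3]
width: -0.0003
```

Emit:
apply_moves:
  targets: [1,0,0,0.1,0,0,0,1,0,0,0.2,0,0,0,1,0,0,0.3,0,0,0,1,0,0,0.4,0,0,0,1,0,0,0.4,0,0,0]

```text
time_s: 4.28
eef_pos: [0.5445, -0.1822, 0.0566]
eef_rot: [[-0.995, -0.097, 0.001], [-0.097, 0.995, 0.0], [-0.001, -0.0, -1.0]]
force: [-3.0, 0.5, 8.3]
width: -0.0
```

Emit:
apply_moves:
  targets: [1,0,0,0.05,0,0,0,1,0,0,0.05,0,0,0]

```text
time_s: 4.53
eef_pos: [0.5445, -0.1822, 0.0565]
eef_rot: [[-0.995, -0.097, 0.001], [-0.097, 0.995, 0.0], [-0.001, 0.0, -1.0]]
force: [-3.7, 2.2, 12.5]
width: -0.0002
```

```bash
python3 - <<'E'
from h import *
rows([.61,-.1756,.15],Rdown(.099))
E
```

```text
[-6.59  0.02 -9.34] [ 0.001  0.008 -0.016]
```

Emit:
apply_moves:
  targets: [1,0,0,-2,0,0,0,0.4,0,0,-6,0,0,0,0.4,-4,0,-9.3,0,0,0,0.4,-6.6,0,-9.3,0,0,0,0.4,-6.6,0,-9.3,0,0,0,0.4,-6.6,0,-9.3,0,0,0]

```text
time_s: 5.28
eef_pos: [0.6087, -0.1761, 0.1473]
eef_rot: [[-0.995, -0.096, -0.002], [-0.096, 0.995, -0.0], [0.002, 0.0, -1.0]]
force: [0.4, 0.7, 0.2]
width: 0.051
```

```bash
python3 - <<'E'
from h import *
s=st();c=r.capture("wrist");cv2.imwrite("pics/w3.png",c["color"][:,:,::-1])
import pickle;pickle.dump((s,c),open("w3.pkl","wb"))
crop(c["color"],200,130,360,290,4,"w3a.png")
E
```

```text
t5.28 p [ 0.6087 -0.1761  0.1473] F [0.36 0.72 0.21] M [ 0.01 -0.01  0.02] w0.0510
[[-0.9954, -0.0961, -0.002], [-0.0961, 0.9954, -0.0001], [0.002, 0.0001, -1.0]] q [-0.09  0.48  0.46  1.48 -0.22  1.24  2.06]
```

View pics/w3.png

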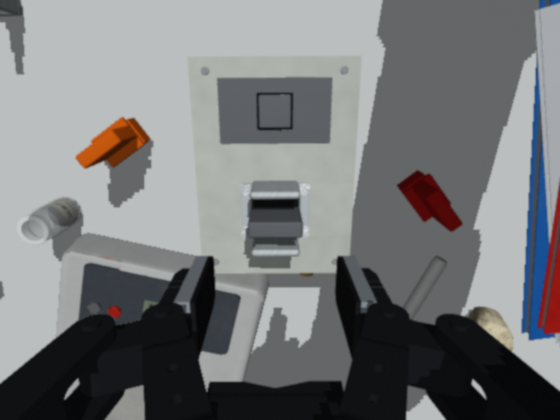

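View pics/w3a.png

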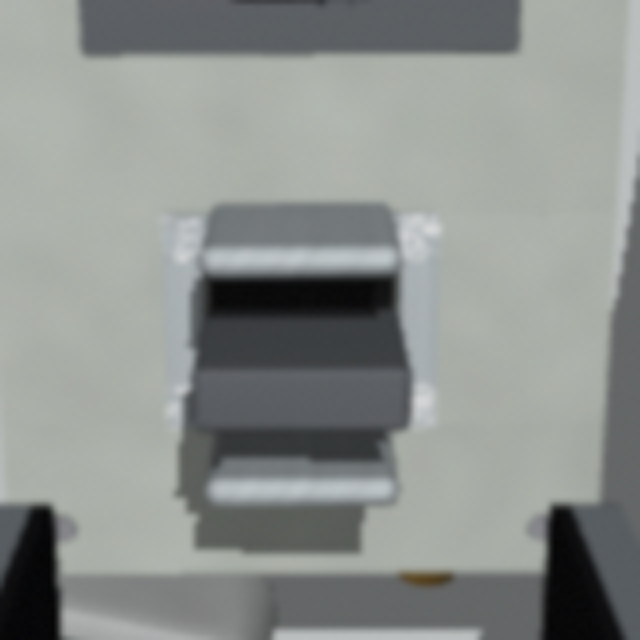

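```bash
python3 - <<'E'
from h import *
import pickle
s,c=pickle.load(open("w1.pkl","rb"));w=cam(c,s)
s3,c3=pickle.load(open("w3.pkl","rb"));w3=cam(c3,s3)
f=lambda u,v:(205+(u+.5)/3.4-.5,115+(v+.5)/3.4-.5)
h=lambda u,v:(200+(u+.5)/4-.5,130+(v+.5)/4-.5)
print(two([w,w3],[f(240,447),h(303,399)]),plane(w3,h(303,399),.092),plane(w3,h(193,399),.092),plane(w3,h(411,399),.092))
print("cheek tops",plane(w3,h(300,261),.084),plane(w3,h(303,490),.084))
for u in[(205,71),(344,70.5)]:print(plane(w3,u,.055))
rows([.6105,-.1757,.063],Rdown(.099))
E
```

```text
(array([ 0.61488   , -0.17504897,  0.07946748]), [0.00012075917054415462, 0.00012075917054413113]) [ 0.60999336 -0.17565532  0.092     ] [ 0.61152282 -0.19146712  0.092     ] [ 0.60849176 -0.16013157  0.092     ]
cheek tops [ 0.59168922 -0.17786323  0.084     ] [ 0.62798614 -0.17390313  0.084     ]
[ 0.52664527 -0.22636425  0.055     ]
[ 0.51829823 -0.14293716  0.055     ]
[-0.21  0.03  8.45] [ 0.001 -0.012 -0.023]
```

Emit:
apply_moves:
  targets: [0.4,-0.15,0,4,0,0,0,0.4,-0.15,0,7,0,0,0,0.4,-0.15,0,8.4,0,0,0,0.4,-0.15,0,8.4,0,0,0,0.4,-0.15,0,8.4,0,0,0]

```text
time_s: 5.95
eef_pos: [0.612, -0.176, 0.0656]
eef_rot: [[-0.995, -0.096, 0.002], [-0.096, 0.995, -0.001], [-0.002, -0.001, -1.0]]
force: [0.6, -0.1, 0.4]
width: 0.0512
```

```bash
python3 - <<'E'
from h import *
s=st();c=r.capture("wrist");crop(c["color"],130,130,430,330,2.6,"w4.png")
rows([.6103,-.1756,.063],Rdown(.099))
E
```

```text
t5.95 p [ 0.612  -0.176   0.0656] F [ 0.65 -0.1   0.4 ] M [0.01 0.01 0.03] w0.0512
[[-0.9953, -0.0964, 0.0019], [-0.0964, 0.9953, -0.0006], [-0.0018, -0.0007, -1.0]] q [-0.08  0.56  0.43  1.56 -0.25  1.08  2.08]
[0.18 0.06 0.28] [-0.006  0.016 -0.016]
```

View pics/w4.png

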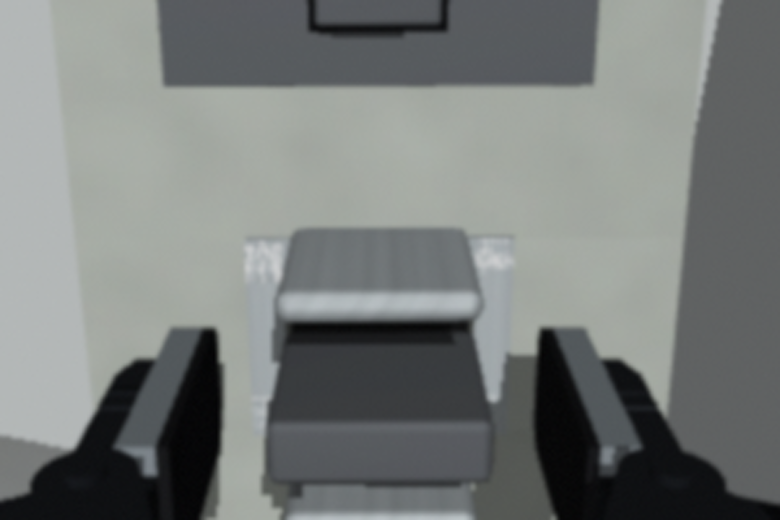

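Emit:
apply_moves:
  targets: [0.4,0.15,0.05,0.25,0,0,0,0.5,0.15,0.05,0.25,0,0,0,1,0.15,0.05,0.25,0,0,0,1,0.15,0.05,0.25,0,0,0,1,0.15,0.05,0.25,0,0,0,1,0.15,0.05,0.25,0,0,0]

```text
time_s: 6.75
eef_pos: [0.61, -0.1758, 0.0622]
eef_rot: [[-0.995, -0.096, 0.001], [-0.096, 0.995, -0.001], [-0.001, -0.001, -1.0]]
force: [-0.7, -2.0, 5.6]
width: 0.0312
```

```bash
python3 - <<'E'
from h import *
st()
E
```

```text
t6.75 p [ 0.61   -0.1758  0.0622] F [-0.65 -2.01  5.64] M [-0.47  0.25  0.09] w0.0312
[[-0.9953, -0.0964, 0.0007], [-0.0964, 0.9953, -0.0007], [-0.0007, -0.0007, -1.0]] q [-0.08  0.56  0.43  1.56 -0.25  1.07  2.08]
```

Emit:
apply_moves:
  targets: [1,0,0.05,0,0.2,0,0,1,0,0.1,-0.02,0.4,0,0,1,0,0.14,-0.05,0.6,0,0,1,0,0.19,-0.1,0.8,0,0,1,0,0.19,-0.1,0.8,0,0]

```text
time_s: 7.38
eef_pos: [0.6097, -0.1736, 0.0627]
eef_rot: [[-0.995, -0.096, 0.011], [-0.097, 0.989, -0.113], [-0.0, -0.114, -0.994]]
force: [1.8, -3.6, 2.2]
width: 0.0308
```

```bash
python3 - <<'E'
from h import *
st();c=r.capture("wrist");crop(c["color"],130,130,430,330,2.6,"w5.png")
E
```

```text
t7.38 p [ 0.6097 -0.1736  0.0627] F [ 1.76 -3.64  2.2 ] M [-0.74 -0.27 -0.01] w0.0308
[[-0.9953, -0.0965, 0.0111], [-0.0971, 0.9888, -0.1132], [-0.0, -0.1138, -0.9935]] q [-0.18  0.54  0.48  1.61 -0.15  1.01  1.98]
```

View pics/w5.png

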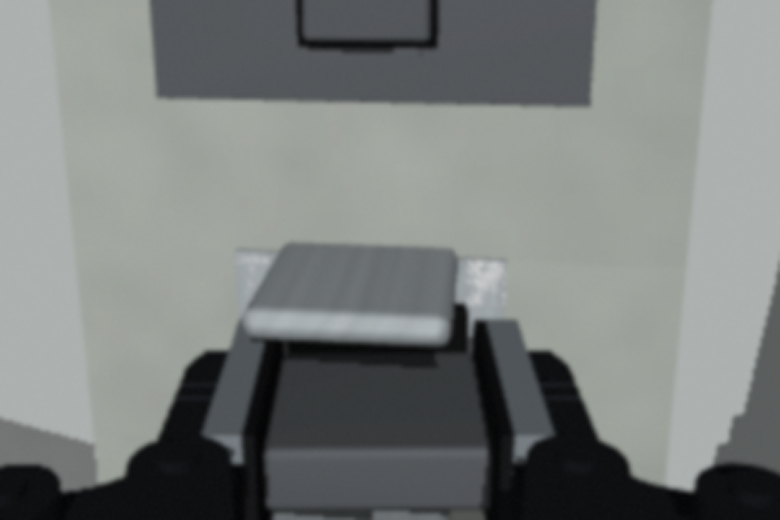

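```bash
cat >> h.py <<'E'
def swing(l0,h0,l1,h1,n=7,a0=1.7,mode=1):
    # lean in units of 8deg, rise in mm; rows in tool frame at l0,h0. pivot fixed in unit
    def pose(l,h):
        R=Ro.from_rotvec([l*np.deg2rad(8),0,0]).as_matrix()   # tool->base tool frame
        a=a0+(h/10 if mode else 0)
        P=np.array([0,0,a0 if mode else a0-h/10])
        return R,P+R@np.array([0,0,-a])
    R0,p0=pose(l0,h0);out=[]
    for k in range(1,n+1):
        t=min(k/(n-1),1)   # last row repeats
        R,p=pose(l0+(l1-l0)*t,h0+(h1-h0)*t)
        d=R0.T@(p-p0);w=Ro.from_matrix(R0.T@R).as_rotvec()/np.deg2rad(8)
        out.append([1,0,round(d[1],2),round(d[2],2),round(w[0],2),0,0])
    print(out)
E
python3 - <<'E'
from h import *
swing(.8,1,-.8,2.5,9)
swing(-.8,2.5,.8,4,9)
E
```

```text
[[1, 0, np.float64(-0.05), np.float64(-0.02), np.float64(-0.2), 0, 0], [1, 0, np.float64(-0.1), np.float64(-0.03), np.float64(-0.4), 0, 0], [1, 0, np.float64(-0.16), np.float64(-0.05), np.float64(-0.6), 0, 0], [1, 0, np.float64(-0.21), np.float64(-0.06), np.float64(-0.8), 0, 0], [1, 0, np.float64(-0.26), np.float64(-0.08), np.float64(-1.0), 0, 0], [1, 0, np.float64(-0.32), np.float64(-0.09), np.float64(-1.2), 0, 0], [1, 0, np.float64(-0.38), np.float64(-0.09), np.float64(-1.4), 0, 0], [1, 0, np.float64(-0.43), np.float64(-0.1), np.float64(-1.6), 0, 0], [1, 0, np.float64(-0.43), np.float64(-0.1), np.float64(-1.6), 0, 0]]
[[1, 0, np.float64(0.05), np.float64(-0.02), np.float64(0.2), 0, 0], [1, 0, np.float64(0.11), np.float64(-0.03), np.float64(0.4), 0, 0], [1, 0, np.float64(0.17), np.float64(-0.05), np.float64(0.6), 0, 0], [1, 0, np.float64(0.23), np.float64(-0.06), np.float64(0.8), 0, 0], [1, 0, np.float64(0.28), np.float64(-0.07), np.float64(1.0), 0, 0], [1, 0, np.float64(0.34), np.float64(-0.08), np.float64(1.2), 0, 0], [1, 0, np.float64(0.4), np.float64(-0.09), np.float64(1.4), 0, 0], [1, 0, np.float64(0.47), np.float64(-0.1), np.float64(1.6), 0, 0], [1, 0, np.float64(0.47), np.float64(-0.1), np.float64(1.6), 0, 0]]
```

Emit:
apply_moves:
  targets: [1,0,-0.05,-0.02,-0.2,0,0,1,0,-0.1,-0.03,-0.4,0,0,1,0,-0.16,-0.05,-0.6,0,0,1,0,-0.21,-0.06,-0.8,0,0,1,0,-0.26,-0.08,-1,0,0,1,0,-0.32,-0.09,-1.2,0,0,1,0,-0.38,-0.09,-1.4,0,0,1,0,-0.43,-0.1,-1.6,0,0,1,0,-0.43,-0.1,-1.6,0,0]

```text
time_s: 8.55
eef_pos: [0.6097, -0.1767, 0.0634]
eef_rot: [[-0.995, -0.096, -0.012], [-0.097, 0.989, 0.113], [0.001, 0.114, -0.994]]
force: [1.5, 2.6, -9.3]
width: 0.031
```

```bash
python3 - <<'E'
from h import *
st();c=r.capture("wrist");crop(c["color"],130,130,430,330,2.6,"w6.png")
E
```

```text
t8.55 p [ 0.6097 -0.1767  0.0634] F [ 1.47  2.55 -9.32] M [ 0.14 -0.25 -0.08] w0.0310
[[-0.9953, -0.096, -0.0121], [-0.0967, 0.9889, 0.1132], [0.0011, 0.1138, -0.9935]] q [ 0.02  0.59  0.39  1.51 -0.35  1.15  2.17]
```

View pics/w6.png

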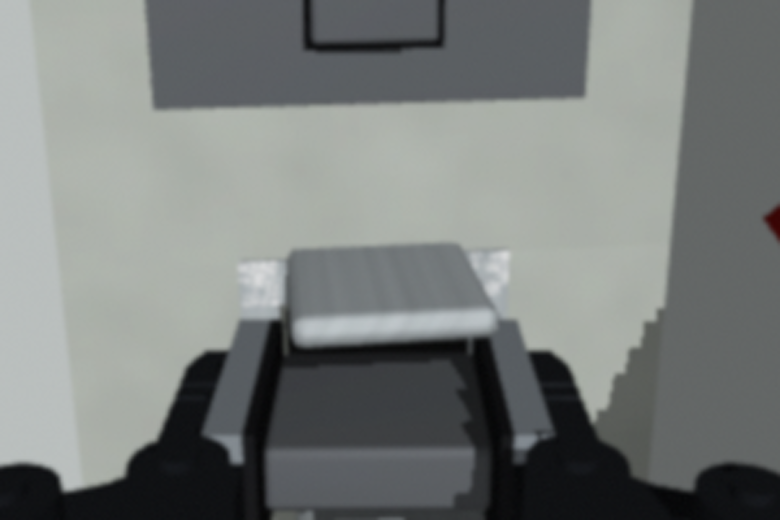

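```bash
python3 - <<'E'
from h import *
swing(-.8,2.5,.8,3.2,10)
E
```

```text
[[1, 0, np.float64(0.05), np.float64(-0.01), np.float64(0.18), 0, 0], [1, 0, np.float64(0.1), np.float64(-0.01), np.float64(0.36), 0, 0], [1, 0, np.float64(0.15), np.float64(-0.02), np.float64(0.53), 0, 0], [1, 0, np.float64(0.2), np.float64(-0.02), np.float64(0.71), 0, 0], [1, 0, np.float64(0.25), np.float64(-0.02), np.float64(0.89), 0, 0], [1, 0, np.float64(0.3), np.float64(-0.02), np.float64(1.07), 0, 0], [1, 0, np.float64(0.35), np.float64(-0.02), np.float64(1.24), 0, 0], [1, 0, np.float64(0.4), np.float64(-0.02), np.float64(1.42), 0, 0], [1, 0, np.float64(0.45), np.float64(-0.02), np.float64(1.6), 0, 0], [1, 0, np.float64(0.45), np.float64(-0.02), np.float64(1.6), 0, 0]]
```

Emit:
apply_moves:
  targets: [1,0,0.05,-0.01,0.2,0,0,1,0,0.11,-0.01,0.4,0,0,1,0,0.17,-0.02,0.6,0,0,1,0,0.22,-0.02,0.8,0,0,1,0,0.28,-0.02,1,0,0,1,0,0.34,-0.02,1.2,0,0,1,0,0.39,-0.02,1.4,0,0,1,0,0.45,-0.02,1.6,0,0,1,0,0.45,-0.02,1.6,0,0]

```text
time_s: 9.72
eef_pos: [0.6095, -0.173, 0.0651]
eef_rot: [[-0.995, -0.097, 0.011], [-0.097, 0.989, -0.112], [0.0, -0.113, -0.994]]
force: [-0.1, -2.8, -12.0]
width: 0.0306
```

```bash
python3 - <<'E'
from h import *
st()
E
```

```text
t9.72 p [ 0.6095 -0.173   0.0651] F [ -0.07  -2.81 -11.99] M [-0.17 -0.03  0.08] w0.0306
[[-0.9953, -0.0967, 0.0109], [-0.0973, 0.9889, -0.1121], [0.0001, -0.1126, -0.9936]] q [-0.18  0.54  0.48  1.61 -0.15  1.02  1.98]
```

```bash
python3 - <<'E'
from h import *
swing(.8,3.2,-.8,3.4,9)
c=r.capture("wrist");crop(c["color"],130,130,430,330,2.6,"w7.png")
E
```

```text
[[1, 0, np.float64(-0.06), np.float64(-0.0), np.float64(-0.2), 0, 0], [1, 0, np.float64(-0.11), np.float64(-0.0), np.float64(-0.4), 0, 0], [1, 0, np.float64(-0.17), np.float64(-0.0), np.float64(-0.6), 0, 0], [1, 0, np.float64(-0.23), np.float64(0.0), np.float64(-0.8), 0, 0], [1, 0, np.float64(-0.28), np.float64(0.01), np.float64(-1.0), 0, 0], [1, 0, np.float64(-0.34), np.float64(0.01), np.float64(-1.2), 0, 0], [1, 0, np.float64(-0.4), np.float64(0.02), np.float64(-1.4), 0, 0], [1, 0, np.float64(-0.45), np.float64(0.03), np.float64(-1.6), 0, 0], [1, 0, np.float64(-0.45), np.float64(0.03), np.float64(-1.6), 0, 0]]
```

View pics/w7.png

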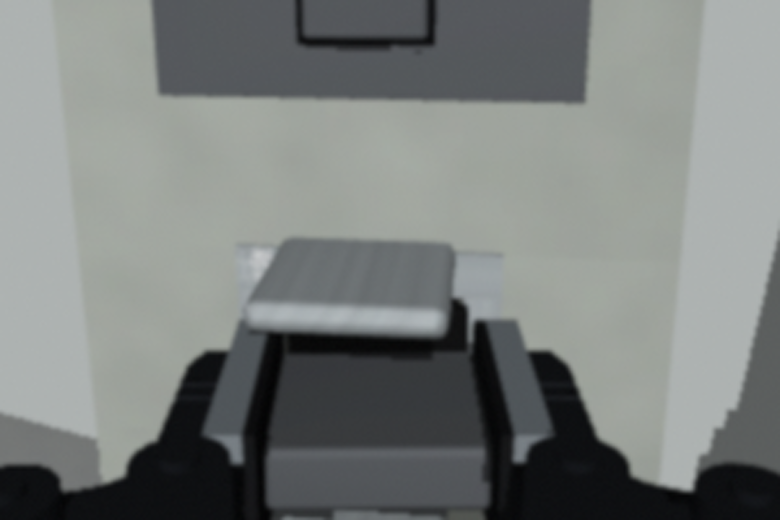

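Emit:
apply_moves:
  targets: [1,0,-0.06,0,-0.2,0,0,1,0,-0.11,0,-0.4,0,0,1,0,-0.17,0,-0.6,0,0,1,0,-0.23,0,-0.8,0,0,1,0,-0.28,0,-1,0,0,1,0,-0.34,0,-1.2,0,0,1,0,-0.4,0.01,-1.4,0,0,1,0,-0.45,0.02,-1.6,0,0,1,0,-0.45,0.02,-1.6,0,0]

```text
time_s: 10.9
eef_pos: [0.6104, -0.1769, 0.0657]
eef_rot: [[-0.995, -0.096, -0.01], [-0.097, 0.989, 0.114], [-0.001, 0.114, -0.993]]
force: [-2.5, 4.8, -0.6]
width: 0.0311
```

```bash
python3 - <<'E'
from h import *
st()
swing(-.8,3.5,.8,4.5,9)
E
```

```text
t10.90 p [ 0.6104 -0.1769  0.0657] F [-2.45  4.79 -0.55] M [1.08 0.44 0.  ] w0.0311
[[-0.9953, -0.0962, -0.0102], [-0.0967, 0.9888, 0.1138], [-0.0009, 0.1143, -0.9935]] q [ 0.02  0.59  0.39  1.51 -0.35  1.16  2.17]
[[1, 0, np.float64(0.06), np.float64(-0.01), np.float64(0.2), 0, 0], [1, 0, np.float64(0.12), np.float64(-0.02), np.float64(0.4), 0, 0], [1, 0, np.float64(0.17), np.float64(-0.03), np.float64(0.6), 0, 0], [1, 0, np.float64(0.23), np.float64(-0.04), np.float64(0.8), 0, 0], [1, 0, np.float64(0.29), np.float64(-0.04), np.float64(1.0), 0, 0], [1, 0, np.float64(0.35), np.float64(-0.05), np.float64(1.2), 0, 0], [1, 0, np.float64(0.42), np.float64(-0.05), np.float64(1.4), 0, 0], [1, 0, np.float64(0.48), np.float64(-0.05), np.float64(1.6), 0, 0], [1, 0, np.float64(0.48), np.float64(-0.05), np.float64(1.6), 0, 0]]
```

```bash
python3 - <<'E'
from h import *
np.set_printoptions(legacy='1.25')
swing(-.8,3.5,.8,4.9,9)
swing(.8,4.9,-.8,6.3,9)
E
```

```text
[[1, 0, 0.06, -0.02, 0.2, 0, 0], [1, 0, 0.12, -0.03, 0.4, 0, 0], [1, 0, 0.18, -0.05, 0.6, 0, 0], [1, 0, 0.24, -0.06, 0.8, 0, 0], [1, 0, 0.3, -0.07, 1.0, 0, 0], [1, 0, 0.36, -0.07, 1.2, 0, 0], [1, 0, 0.42, -0.08, 1.4, 0, 0], [1, 0, 0.49, -0.09, 1.6, 0, 0], [1, 0, 0.49, -0.09, 1.6, 0, 0]]
[[1, 0, -0.06, -0.02, -0.2, 0, 0], [1, 0, -0.12, -0.03, -0.4, 0, 0], [1, 0, -0.19, -0.04, -0.6, 0, 0], [1, 0, -0.25, -0.06, -0.8, 0, 0], [1, 0, -0.32, -0.07, -1.0, 0, 0], [1, 0, -0.38, -0.07, -1.2, 0, 0], [1, 0, -0.45, -0.08, -1.4, 0, 0], [1, 0, -0.52, -0.08, -1.6, 0, 0], [1, 0, -0.52, -0.08, -1.6, 0, 0]]
```

Emit:
apply_moves:
  targets: [1,0,0.06,-0.02,0.2,0,0,1,0,0.12,-0.03,0.4,0,0,1,0,0.18,-0.05,0.6,0,0,1,0,0.24,-0.06,0.8,0,0,1,0,0.3,-0.07,1,0,0,1,0,0.36,-0.07,1.2,0,0,1,0,0.42,-0.08,1.4,0,0,1,0,0.48,-0.09,1.6,0,0,1,0,0.48,-0.09,1.6,0,0]

```text
time_s: 12.02
eef_pos: [0.6093, -0.1733, 0.0664]
eef_rot: [[-0.995, -0.096, 0.01], [-0.097, 0.989, -0.113], [0.001, -0.114, -0.994]]
force: [0.9, -2.7, -10.8]
width: 0.0311
```

```bash
python3 - <<'E'
from h import *
st()
E
```

```text
t12.03 p [ 0.6093 -0.1733  0.0664] F [  0.88  -2.73 -10.8 ] M [-0.39 -0.36  0.11] w0.0311
[[-0.9953, -0.0964, 0.0104], [-0.097, 0.9888, -0.1131], [0.0006, -0.1135, -0.9935]] q [-0.18  0.54  0.48  1.61 -0.15  1.02  1.97]
```

Emit:
apply_moves:
  targets: [1,0,-0.06,-0.01,-0.2,0,0,1,0,-0.12,-0.02,-0.4,0,0,1,0,-0.18,-0.03,-0.6,0,0,1,0,-0.24,-0.03,-0.8,0,0,1,0,-0.3,-0.04,-1,0,0,1,0,-0.36,-0.04,-1.2,0,0,1,0,-0.43,-0.04,-1.4,0,0,1,0,-0.5,-0.04,-1.6,0,0,1,0,-0.5,-0.04,-1.6,0,0]

```text
time_s: 13.15
eef_pos: [0.6101, -0.1774, 0.0676]
eef_rot: [[-0.995, -0.096, -0.011], [-0.096, 0.989, 0.113], [-0.0, 0.114, -0.993]]
force: [-0.1, 3.9, -6.7]
width: 0.0306
```

```bash
python3 - <<'E'
from h import *
np.set_printoptions(legacy='1.25')
st()
swing(-.8,5.8,.8,6.8,9)
swing(.8,6.8,-.8,7.8,9)
E
```

```text
t13.15 p [ 0.6101 -0.1774  0.0676] F [-0.13  3.86 -6.74] M [ 0.64  0.17 -0.  ] w0.0306
[[-0.9953, -0.0958, -0.011], [-0.0965, 0.9889, 0.1133], [-0.0, 0.1139, -0.9935]] q [ 0.02  0.58  0.39  1.51 -0.34  1.16  2.17]
[[1, 0, 0.06, -0.01, 0.2, 0, 0], [1, 0, 0.13, -0.02, 0.4, 0, 0], [1, 0, 0.19, -0.03, 0.6, 0, 0], [1, 0, 0.26, -0.04, 0.8, 0, 0], [1, 0, 0.33, -0.04, 1.0, 0, 0], [1, 0, 0.39, -0.04, 1.2, 0, 0], [1, 0, 0.46, -0.04, 1.4, 0, 0], [1, 0, 0.53, -0.04, 1.6, 0, 0], [1, 0, 0.53, -0.04, 1.6, 0, 0]]
[[1, 0, -0.07, -0.01, -0.2, 0, 0], [1, 0, -0.13, -0.02, -0.4, 0, 0], [1, 0, -0.2, -0.03, -0.6, 0, 0], [1, 0, -0.27, -0.03, -0.8, 0, 0], [1, 0, -0.34, -0.04, -1.0, 0, 0], [1, 0, -0.41, -0.04, -1.2, 0, 0], [1, 0, -0.48, -0.04, -1.4, 0, 0], [1, 0, -0.55, -0.04, -1.6, 0, 0], [1, 0, -0.55, -0.04, -1.6, 0, 0]]
```

Emit:
apply_moves:
  targets: [1,0,0.06,-0.01,0.2,0,0,1,0,0.13,-0.03,0.4,0,0,1,0,0.19,-0.04,0.6,0,0,1,0,0.26,-0.05,0.8,0,0,1,0,0.32,-0.06,1,0,0,1,0,0.39,-0.06,1.2,0,0,1,0,0.45,-0.07,1.4,0,0,1,0,0.52,-0.07,1.6,0,0,1,0,0.52,-0.07,1.6,0,0]

```text
time_s: 14.28
eef_pos: [0.6094, -0.1728, 0.0689]
eef_rot: [[-0.995, -0.097, 0.011], [-0.097, 0.989, -0.113], [0.0, -0.113, -0.994]]
force: [1.2, -2.9, -11.4]
width: 0.0309
```

```bash
python3 - <<'E'
from h import *
st()
E
```

```text
t14.28 p [ 0.6094 -0.1728  0.0689] F [  1.16  -2.92 -11.42] M [-0.38 -0.1   0.04] w0.0309
[[-0.9953, -0.0966, 0.0107], [-0.0972, 0.9889, -0.1126], [0.0003, -0.1131, -0.9936]] q [-0.19  0.53  0.48  1.6  -0.15  1.02  1.97]
```

Emit:
apply_moves:
  targets: [1,0,-0.07,-0.01,-0.2,0,0,1,0,-0.13,-0.02,-0.4,0,0,1,0,-0.2,-0.03,-0.6,0,0,1,0,-0.27,-0.04,-0.8,0,0,1,0,-0.34,-0.05,-1,0,0,1,0,-0.4,-0.05,-1.2,0,0,1,0,-0.47,-0.05,-1.4,0,0,1,0,-0.54,-0.05,-1.6,0,0,1,0,-0.54,-0.05,-1.6,0,0]

```text
time_s: 15.4
eef_pos: [0.6102, -0.1776, 0.0699]
eef_rot: [[-0.995, -0.096, -0.011], [-0.096, 0.989, 0.113], [-0.0, 0.114, -0.993]]
force: [-0.8, 5.6, -6.3]
width: 0.0309
```

```bash
python3 - <<'E'
from h import *
np.set_printoptions(legacy='1.25')
st()
swing(-.8,8.2,.8,9.5,9)
swing(.8,9.5,-.8,10.8,9)
c=r.capture("wrist");crop(c["color"],130,130,430,330,2.6,"w8.png")
E
```

```text
t15.40 p [ 0.6102 -0.1776  0.0699] F [-0.84  5.56 -6.29] M [0.81 0.19 0.05] w0.0309
[[-0.9953, -0.0959, -0.0108], [-0.0965, 0.9889, 0.1133], [-0.0001, 0.1138, -0.9935]] q [ 0.02  0.58  0.39  1.5  -0.34  1.16  2.17]
[[1, 0, 0.07, -0.02, 0.2, 0, 0], [1, 0, 0.14, -0.03, 0.4, 0, 0], [1, 0, 0.21, -0.04, 0.6, 0, 0], [1, 0, 0.29, -0.05, 0.8, 0, 0], [1, 0, 0.36, -0.06, 1.0, 0, 0], [1, 0, 0.44, -0.06, 1.2, 0, 0], [1, 0, 0.51, -0.06, 1.4, 0, 0], [1, 0, 0.59, -0.06, 1.6, 0, 0], [1, 0, 0.59, -0.06, 1.6, 0, 0]]
[[1, 0, -0.07, -0.02, -0.2, 0, 0], [1, 0, -0.15, -0.03, -0.4, 0, 0], [1, 0, -0.23, -0.04, -0.6, 0, 0], [1, 0, -0.3, -0.05, -0.8, 0, 0], [1, 0, -0.38, -0.05, -1.0, 0, 0], [1, 0, -0.46, -0.06, -1.2, 0, 0], [1, 0, -0.54, -0.06, -1.4, 0, 0], [1, 0, -0.62, -0.06, -1.6, 0, 0], [1, 0, -0.62, -0.06, -1.6, 0, 0]]
```

View pics/w8.png

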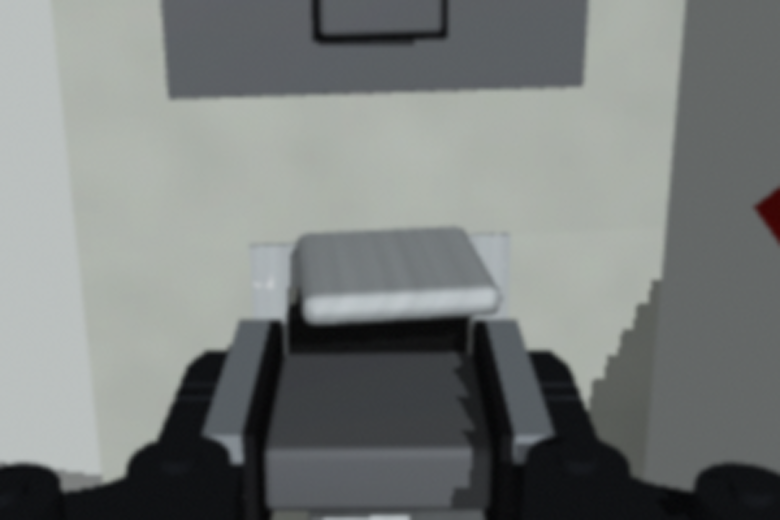

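Emit:
apply_moves:
  targets: [1,0,0.06,-0.02,0.2,0,0,1,0,0.13,-0.03,0.4,0,0,1,0,0.2,-0.04,0.6,0,0,1,0,0.27,-0.05,0.8,0,0,1,0,0.33,-0.06,1,0,0,1,0,0.4,-0.07,1.2,0,0,1,0,0.47,-0.07,1.4,0,0,1,0,0.54,-0.07,1.6,0,0,1,0,0.54,-0.07,1.6,0,0]

```text
time_s: 16.58
eef_pos: [0.6095, -0.173, 0.0714]
eef_rot: [[-0.995, -0.096, 0.011], [-0.097, 0.989, -0.113], [0.0, -0.113, -0.994]]
force: [0.3, -2.6, -9.2]
width: 0.031
```

```bash
python3 - <<'E'
from h import *
st()
E
```

```text
t16.57 p [ 0.6095 -0.173   0.0714] F [ 0.26 -2.59 -9.24] M [-0.21 -0.21 -0.  ] w0.0310
[[-0.9953, -0.0964, 0.0109], [-0.097, 0.9889, -0.1126], [0.0001, -0.1131, -0.9936]] q [-0.19  0.53  0.48  1.6  -0.15  1.03  1.97]
```

Rise 9.2 mm, forces fine. Next swings.

Emit:
apply_moves:
  targets: [1,0,-0.07,-0.02,-0.2,0,0,1,0,-0.13,-0.03,-0.4,0,0,1,0,-0.2,-0.04,-0.6,0,0,1,0,-0.26,-0.05,-0.8,0,0,1,0,-0.33,-0.06,-1,0,0,1,0,-0.39,-0.06,-1.2,0,0,1,0,-0.46,-0.06,-1.4,0,0,1,0,-0.53,-0.06,-1.6,0,0,1,0,-0.53,-0.06,-1.6,0,0]

```text
time_s: 17.7
eef_pos: [0.6102, -0.1778, 0.0725]
eef_rot: [[-0.995, -0.096, -0.011], [-0.096, 0.989, 0.112], [-0.0, 0.113, -0.994]]
force: [0.2, 3.6, -6.8]
width: 0.0308
```

Emit:
apply_moves:
  targets: [1,0,0.07,-0.02,0.2,0,0,1,0,0.14,-0.03,0.4,0,0,1,0,0.21,-0.04,0.6,0,0,1,0,0.28,-0.05,0.8,0,0,1,0,0.35,-0.06,1,0,0,1,0,0.42,-0.06,1.2,0,0,1,0,0.49,-0.06,1.4,0,0,1,0,0.55,-0.06,1.6,0,0,1,0,0.55,-0.06,1.6,0,0]

```text
time_s: 18.82
eef_pos: [0.6096, -0.1723, 0.0739]
eef_rot: [[-0.995, -0.097, 0.011], [-0.097, 0.989, -0.112], [-0.0, -0.113, -0.994]]
force: [0.0, -1.2, -5.8]
width: 0.0314
```

```bash
python3 - <<'E'
from h import *
st()
E
```

```text
t18.82 p [ 0.6096 -0.1723  0.0739] F [ 0.05 -1.2  -5.78] M [ 0.03  0.11 -0.18] w0.0314
[[-0.9953, -0.0966, 0.0112], [-0.0972, 0.9889, -0.112], [-0.0002, -0.1125, -0.9936]] q [-0.19  0.53  0.48  1.6  -0.15  1.03  1.97]
```

Emit:
apply_moves:
  targets: [1,0,-0.07,-0.02,-0.2,0,0,1,0,-0.14,-0.04,-0.4,0,0,1,0,-0.21,-0.06,-0.6,0,0,1,0,-0.28,-0.07,-0.8,0,0,1,0,-0.35,-0.08,-1,0,0,1,0,-0.42,-0.09,-1.2,0,0,1,0,-0.49,-0.09,-1.4,0,0,1,0,-0.57,-0.09,-1.6,0,0,1,0,-0.57,-0.09,-1.6,0,0]

```text
time_s: 19.95
eef_pos: [0.6102, -0.1782, 0.0752]
eef_rot: [[-0.995, -0.096, -0.011], [-0.096, 0.989, 0.112], [-0.0, 0.113, -0.994]]
force: [0.2, 1.0, -4.2]
width: 0.031
```

Emit:
apply_moves:
  targets: [1,0,0.07,-0.02,0.2,0,0,1,0,0.15,-0.04,0.4,0,0,1,0,0.22,-0.06,0.6,0,0,1,0,0.29,-0.07,0.8,0,0,1,0,0.36,-0.08,1,0,0,1,0,0.43,-0.09,1.2,0,0,1,0,0.5,-0.09,1.4,0,0,1,0,0.57,-0.09,1.6,0,0,1,0,0.57,-0.09,1.6,0,0]

```text
time_s: 21.08
eef_pos: [0.61, -0.1715, 0.0771]
eef_rot: [[-0.995, -0.098, 0.012], [-0.098, 0.989, -0.111], [-0.001, -0.112, -0.994]]
force: [-0.5, 0.8, 0.6]
width: 0.0309
```

```bash
python3 - <<'E'
from h import *
s=st();rows([.6103,-.1756,s["eef_pos"][2]+.002],Rdown(.0965))
E
```

```text
t21.07 p [ 0.61   -0.1715  0.0771] F [-0.5   0.77  0.61] M [0.16 0.09 0.01] w0.0309
[[-0.9952, -0.0976, 0.0116], [-0.0983, 0.9889, -0.1112], [-0.0006, -0.1118, -0.9937]] q [-0.19  0.52  0.48  1.6  -0.15  1.04  1.97]
[ 0.01 -0.43 -0.15] [-0.803  0.005  0.014]
```

Emit:
apply_moves:
  targets: [1,0,-0.11,-0.07,-0.2,0,0,1,0,-0.22,-0.14,-0.4,0,0,1,0,-0.33,-0.22,-0.6,0,0,1,0,-0.44,-0.3,-0.8,0,0,1,0,-0.45,-0.4,-0.8,0,0]

```text
time_s: 21.7
eef_pos: [0.6092, -0.1783, 0.0811]
eef_rot: [[-0.996, -0.094, -0.001], [-0.094, 0.996, -0.0], [0.001, 0.0, -1.0]]
force: [0.4, -0.0, -0.2]
width: 0.0307
```

```bash
python3 - <<'E'
from h import *
s=st();rows([.6103,-.1756,.14],Rdown(.0965))
E
```

```text
t21.70 p [ 0.6092 -0.1783  0.0811] F [ 0.38 -0.01 -0.21] M [-0.03 -0.04 -0.  ] w0.0307
[[-0.9956, -0.0941, -0.0009], [-0.0941, 0.9956, -0.0], [0.0009, 0.0001, -1.0]] q [-0.08  0.54  0.44  1.55 -0.25  1.11  2.08]
[-0.13  0.26 -5.89] [ 0.    -0.006 -0.016]
```

```bash
python3 - <<'E'
from h import *
s=st();rows([.6095,-.177,.14],Rdown(.097));rows([.48,-.285,.12],Rdown(.097));rows([.48,-.285,.029],Rdown(.097))
E
```

```text
t21.70 p [ 0.6092 -0.1783  0.0811] F [ 0.38 -0.01 -0.21] M [-0.03 -0.04 -0.  ] w0.0307
[[-0.9956, -0.0941, -0.0009], [-0.0941, 0.9956, -0.0], [0.0009, 0.0001, -1.0]] q [-0.08  0.54  0.44  1.55 -0.25  1.11  2.08]
[-0.04  0.13 -5.89] [ 0.    -0.006 -0.02 ]
[13.87 -9.4  -3.88] [ 0.    -0.006 -0.02 ]
[13.86 -9.4   5.22] [ 0.    -0.006 -0.02 ]
```

Emit:
apply_moves:
  targets: [1,0,0.1,-1,0,0,0,1,0,0.1,-3,0,0,0,1,0,0.1,-6,0,0,0,1,0,0.1,-6.5,0,0,0,1,5,-3.2,-6.5,0,0,0,1,10,-6.6,-6,0,0,0,1,13.9,-9.4,-4,0,0,0,1,13.9,-9.4,0,0,0,0,1,13.9,-9.4,3,0,0,0,1,13.9,-9.4,4,0,0,0,1,13.9,-9.4,4,0,0,0]

```text
time_s: 23.08
eef_pos: [0.4806, -0.2833, 0.0412]
eef_rot: [[-0.995, -0.097, -0.001], [-0.097, 0.995, 0.0], [0.001, 0.0, -1.0]]
force: [0.3, -0.4, -0.4]
width: 0.0311
```

```bash
python3 - <<'E'
from h import *
s=st();c=r.capture("wrist");cv2.imwrite("pics/w9.png",c["color"][:,:,::-1])
c=r.capture("scene");crop(c["color"],200,140,400,320,4,"s9.png")
rows([.48,-.285,.0275],Rdown(.097))
E
```

```text
t23.07 p [ 0.4806 -0.2833  0.0412] F [ 0.32 -0.37 -0.43] M [-0.   -0.04 -0.01] w0.0311
[[-0.9953, -0.0972, -0.0007], [-0.0972, 0.9953, 0.0001], [0.0007, 0.0002, -1.0]] q [ 0.09  0.44  0.48  1.8  -0.25  0.96  2.34]
[ 0.16 -0.09  1.49] [-0.007  0.011  0.001]
```

View pics/w9.png

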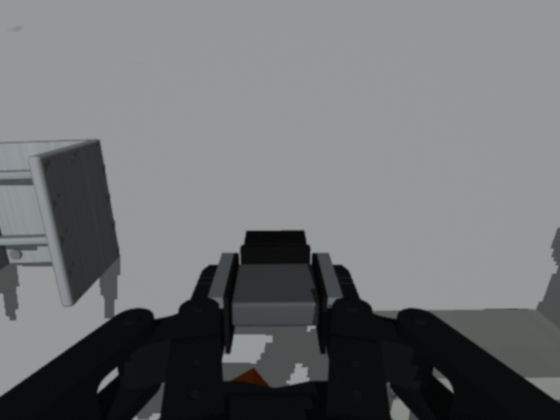

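View pics/s9.png

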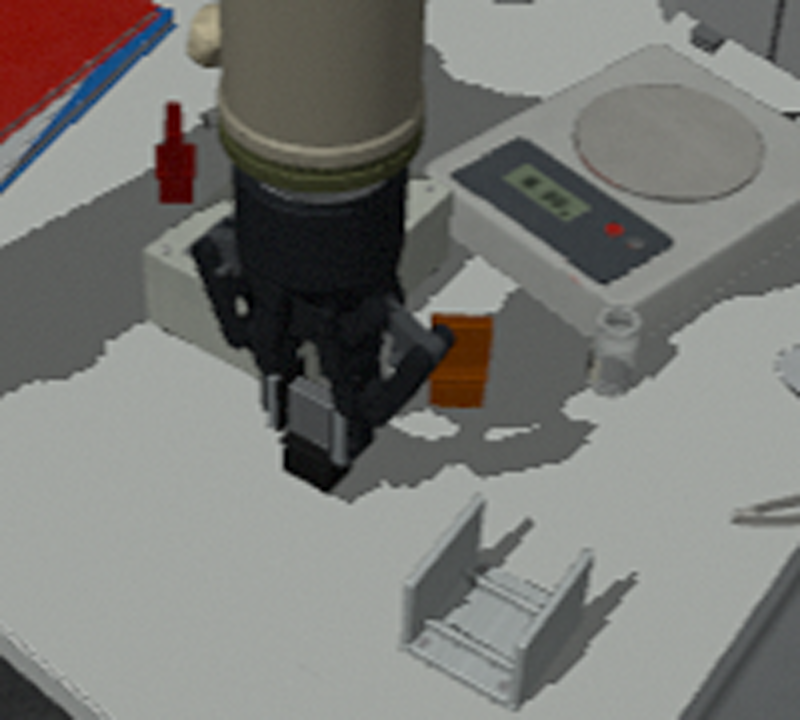

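Emit:
apply_moves:
  targets: [1,0.1,0,0.8,0,0,0,1,0.1,0,1.2,0,0,0,1,0.1,0,1.3,0,0,0,1,0.1,0,1.4,0,0,0,1,0.1,0,1.45,0,0,0,1,0.1,0,1.45,0,0,0]

```text
time_s: 23.92
eef_pos: [0.4797, -0.2837, 0.0273]
eef_rot: [[-0.995, -0.097, 0.0], [-0.097, 0.995, 0.0], [-0.0, 0.0, -1.0]]
force: [-2.1, 1.5, 5.9]
width: 0.031
```

Emit:
apply_moves:
  targets: [1,0,0,-0.03,0,0,0,0.5,0,0,-0.03,0,0,0,0.45,0,0,-0.03,0,0,0,0.45,0,0,-0.03,0,0,0,0.45,0,0,-1,0,0,0,0.45,0,0,-4,0,0,0,0.45,0,0,-9,0,0,0,0.45,0,0,-12,0,0,0,0.45,0,0,-12,0,0,0]

```text
time_s: 25.05
eef_pos: [0.4812, -0.2847, 0.1501]
eef_rot: [[-0.995, -0.096, 0.006], [-0.097, 0.995, -0.002], [-0.005, -0.003, -1.0]]
force: [0.1, -0.0, -0.1]
width: 0.0469
```

```bash
python3 - <<'E'
from h import *
import pickle
s=st();c=r.capture("wrist");cv2.imwrite("pics/w10.png",c["color"][:,:,::-1]);pickle.dump((s,c),open("w10.pkl","wb"))
c=r.capture("scene");crop(c["color"],200,140,400,320,4,"s10.png")
E
```

```text
t25.05 p [ 0.4812 -0.2847  0.1501] F [ 0.11 -0.05 -0.12] M [ 0.01  0.1  -0.  ] w0.0469
[[-0.9953, -0.0965, 0.0055], [-0.0965, 0.9953, -0.0022], [-0.0053, -0.0027, -1.0]] q [ 0.05  0.31  0.53  1.7  -0.17  1.17  2.29]
```

View pics/w10.png

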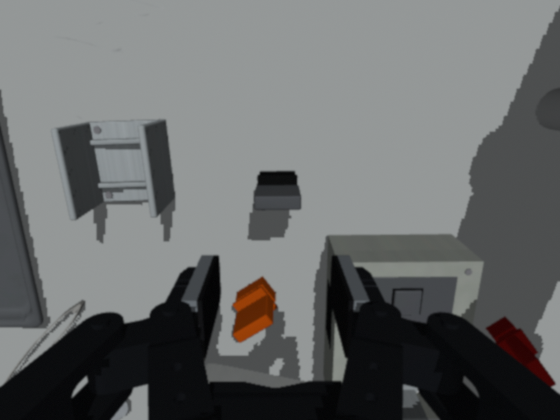

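View pics/s10.png

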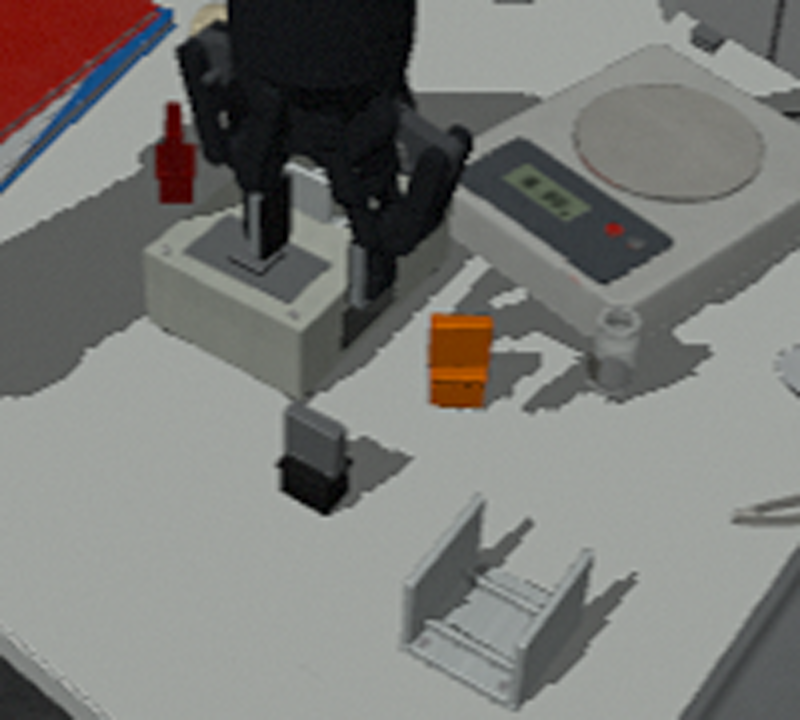

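```bash
python3 - <<'E'
from h import *
import pickle
s,c=pickle.load(open("w10.pkl","rb"))
crop(c["color"],45,105,185,225,5.5,"w10b.png")
crop(c["color"],240,160,320,240,7,"w10a.png")
E
```

```text
(no output)
```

View pics/w10b.png

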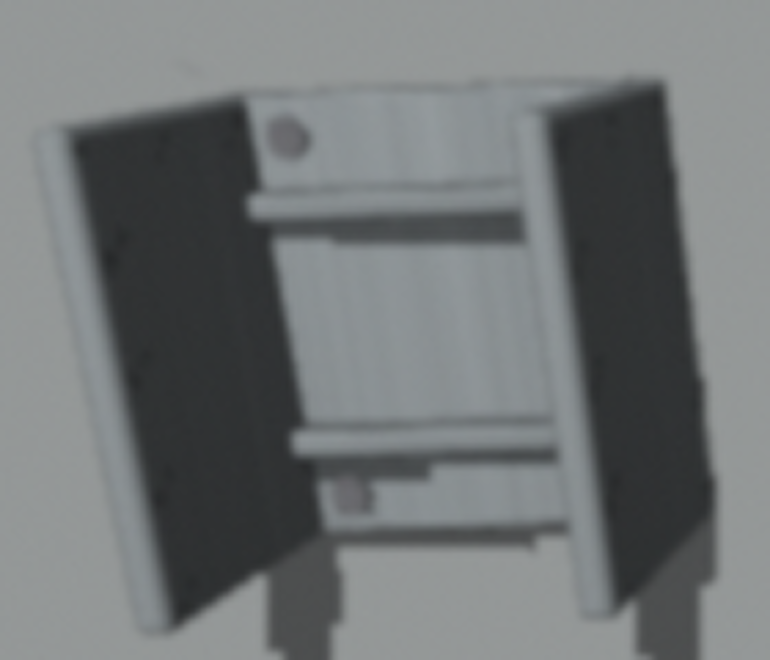

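View pics/w10a.png

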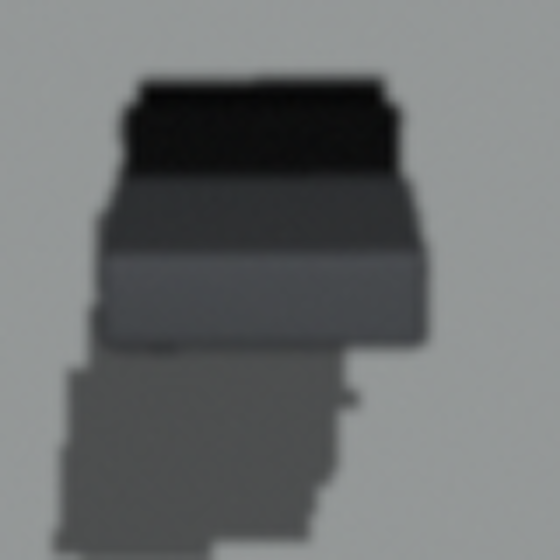

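```bash
python3 - <<'E'
from h import *
import pickle
s,c=pickle.load(open("w10.pkl","rb"));w=cam(c,s)
s1,c1=pickle.load(open("w1.pkl","rb"));w1=cam(c1,s1)
g=lambda u,v:(0+(u+.5)/5-.5,10+(v+.5)/5-.5)
b=lambda u,v:(45+(u+.5)/5.5-.5,105+(v+.5)/5.5-.5)
a=lambda u,v:(240+(u+.5)/7-.5,160+(v+.5)/7-.5)
W=[plane(w,b(*u),.05) for u in[(52,130),(155,628),(535,105),(598,612)]]
for x in W:print(x.round(4))
print("c",np.mean(W,0)[:2]);
for i,j in((0,1),(2,3)):
  d=W[j]-W[i];print("yaw",np.arctan2(d[1],d[0]),np.linalg.norm(d))
d=(W[2]+W[3]-W[0]-W[1])/2;print("yaw y",np.arctan2(-d[0],d[1]),np.linalg.norm(d))
# rails top inner edges z .012
Q=[plane(w,b(*u),.012) for u in[(250,207),(522,198),(295,440),(555,433)]]
for x in Q:print(x.round(4))
print("rail mid",np.mean(Q,0)[:2],[np.arctan2(-(Q[j]-Q[i])[0],(Q[j]-Q[i])[1]) for i,j in((0,1),(2,3))])
F=[plane(w,b(*u),.006) for u in[(247,97),(323,528)]];d=F[1]-F[0];print("floor edge L",F,np.arctan2(d[1],d[0]))
for u1,u2 in[((5,97),(52,130)),((80,467),(155,628)),((318,85),(535,105)),((387,455),(598,612))]:
  X=two([w1,w],[g(*u1),b(*u2)]);print("2v",X[0].round(4),np.round(X[1],4))
for n,u in(("c",(265,298)),("L",(103,298)),("R",(427,298))):print("tab",n,plane(w,a(*u),.057).round(4))
E
```

```text
[ 0.4444 -0.4332  0.05  ]
[ 0.5067 -0.4253  0.05  ]
[ 0.4359 -0.3761  0.05  ]
[ 0.499  -0.3689  0.05  ]
c [ 0.47148047 -0.40088452]
yaw 0.12483326564642519 0.06282880574845147
yaw 0.11376282922200989 0.06350718452804306
yaw y 0.1417459405018332 0.057326302260386194
[ 0.4587 -0.4289  0.012 ]
[ 0.4538 -0.3913  0.012 ]
[ 0.4918 -0.4243  0.012 ]
[ 0.4871 -0.3871  0.012 ]
rail mid [ 0.47282472 -0.40787921] [np.float64(0.12993743118368284), np.float64(0.12517623688210183)]
floor edge L [array([ 0.44445301, -0.43139128,  0.006     ]), array([ 0.50688724, -0.42361402,  0.006     ])] 0.12392895737346735
2v [ 0.4449 -0.4355  0.0442] [0.0009 0.0009]
2v [ 0.5072 -0.426   0.0485] [0.0002 0.0002]
2v [ 0.4372 -0.3789  0.0435] [0.0007 0.0007]
2v [ 0.4999 -0.3697  0.0475] [0. 0.]
tab c [ 0.4782 -0.2836  0.057 ]
tab L [ 0.4798 -0.299   0.057 ]
tab R [ 0.4767 -0.2681  0.057 ]
```

```bash
python3 - <<'E'
from h import *
rows([.479,-.2836,.12],Rdown(.10-np.pi/2))
E
```

```text
[ 0.07 -0.    2.69] [3.0000e-03 4.0000e-03 1.1228e+01]
```

Emit:
apply_moves:
  targets: [0.45,0,0,0,0,0,1.2,0.45,0,0,0,0,0,2.5,0.45,0,0,0,0,0,3.8,0.45,0,0,0,0,0,5.1,0.45,0,0,0.5,0,0,6.4,0.45,0.1,0,1,0,0,7.7,0.45,0.1,0,1.5,0,0,9,0.45,0.1,0,2,0,0,10.3,0.45,0.1,0,2.5,0,0,11.2,0.45,0.1,0,2.7,0,0,11.2,0.45,0.1,0,2.7,0,0,11.2]

```text
time_s: 26.52
eef_pos: [0.4782, -0.2835, 0.119]
eef_rot: [[-0.107, 0.994, -0.001], [0.994, 0.107, 0.0], [0.0, -0.001, -1.0]]
force: [0.5, 0.6, 0.1]
width: 0.0468
```

```bash
python3 - <<'E'
from h import *
import pickle
s=st();c=r.capture("wrist");cv2.imwrite("pics/w11.png",c["color"][:,:,::-1]);pickle.dump((s,c),open("w11.pkl","wb"))
rows([.479,-.2836,.031],Rdown(.10-np.pi/2))
E
```

```text
t26.52 p [ 0.4782 -0.2835  0.119 ] F [0.5  0.64 0.07] M [-0.02  0.04 -0.01] w0.0468
[[-0.1065, 0.9943, -0.0014], [0.9943, 0.1065, 0.0003], [0.0004, -0.0014, -1.0]] q [-0.15  0.4   0.8   1.74 -0.31  1.13  0.85]
[-0.01  0.07  8.83] [-0.006 -0.002  0.044]
```

View pics/w11.png

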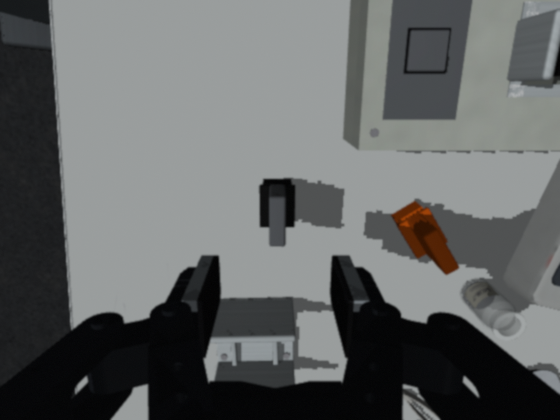

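```bash
python3 - <<'E'
from h import *
import pickle
s,c=pickle.load(open("w11.pkl","rb"));w=cam(c,s)
crop(c["color"],230,160,330,260,6,"w11a.png")
for u in[(269,240),(286,240),(277.5,245),(277.5,190)]:print(plane(w,u,.057).round(4))
print(proj(w,[.479-.0016,-.2836+.016,.057]),proj(w,[.479+.0016,-.2836-.016,.057]))
E
```

```text
[ 0.4749 -0.2956  0.057 ]
[ 0.4851 -0.2945  0.057 ]
[ 0.4804 -0.2983  0.057 ]
[ 0.4766 -0.264   0.057 ]
[278.17132816 196.06042596] [277.65499652 246.99747948]
```

View pics/w11a.png

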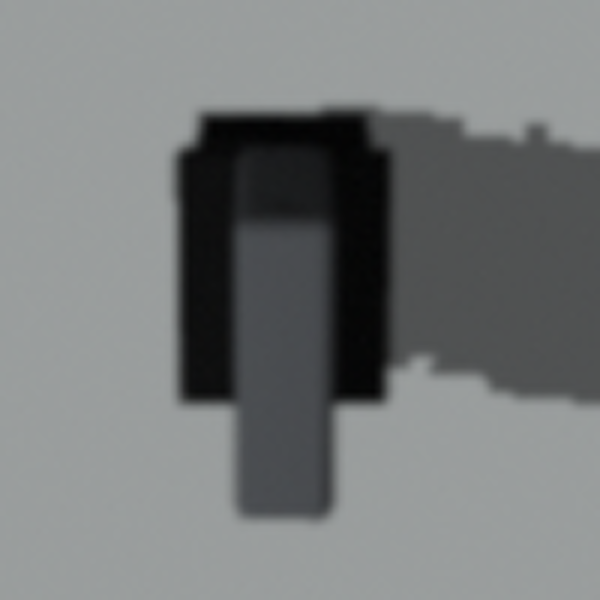

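Emit:
apply_moves:
  targets: [0.45,0,0.05,4,0,0,0,0.45,0,0.05,7,0,0,0,0.45,0,0.05,8.7,0,0,0,0.45,0,0.05,8.7,0,0,0,0.6,0,0.05,8.7,0,0,0,0.75,0,0.05,8.7,0,0,0,1,0,0.05,8.7,0,0,0,1,0,0.05,8.7,0,0,0,1,0,0.05,8.7,0,0,0]

```text
time_s: 27.7
eef_pos: [0.4798, -0.284, 0.0336]
eef_rot: [[-0.104, 0.995, 0.002], [0.995, 0.104, -0.001], [-0.001, 0.002, -1.0]]
force: [-0.9, 1.0, 6.8]
width: 0.009
```

```bash
python3 - <<'E'
from h import *
s=st();c=r.capture("wrist");crop(c["color"],130,110,430,330,2.6,"w12.png")
E
```

```text
t27.70 p [ 0.4798 -0.284   0.0336] F [-0.88  1.    6.8 ] M [0.09 0.12 0.02] w0.0090
[[-0.1038, 0.9946, 0.0017], [0.9946, 0.1038, -0.0005], [-0.0007, 0.0016, -1.0]] q [-0.1   0.51  0.74  1.82 -0.41  0.97  0.92]
```

View pics/w12.png

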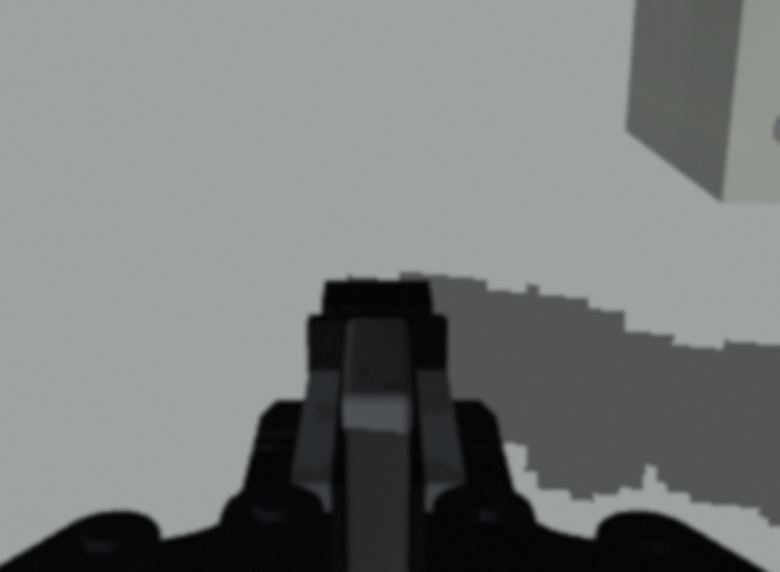

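```bash
python3 - <<'E'
from h import *
rows([.472,-.4005,.115],Rdown(.122-np.pi/2))
E
```

```text
[-11.51  -1.98  -8.13] [ 0.012  0.005 -0.13 ]
```

Emit:
apply_moves:
  targets: [1,0,0,-1.5,0,0,0,1,0,0,-5,0,0,0,1,0,0,-8.2,0,0,0,1,-4,-0.7,-8.2,0,0,-0.05,1,-8,-1.4,-8.2,0,0,-0.1,1,-11.5,-2,-8.2,0,0,-0.13,1,-11.5,-2,-8.2,0,0,-0.13,1,-11.5,-2,-8.2,0,0,-0.13,1,-11.5,-2,-8.2,0,0,-0.13]

```text
time_s: 28.88
eef_pos: [0.4719, -0.3988, 0.1148]
eef_rot: [[-0.123, 0.992, 0.0], [0.992, 0.123, 0.001], [0.001, 0.0, -1.0]]
force: [0.5, 0.8, 0.0]
width: 0.0091
```

```bash
python3 - <<'E'
from h import *
import pickle
s=st();c=r.capture("wrist");cv2.imwrite("pics/w13.png",c["color"][:,:,::-1]);pickle.dump((s,c),open("w13.pkl","wb"))
c=r.capture("scene");crop(c["color"],200,140,400,320,4,"s13.png")
c=r.capture("top");crop(c["color"],280,170,400,270,6,"t13.png")
E
```

```text
t28.88 p [ 0.4719 -0.3988  0.1148] F [0.54 0.79 0.04] M [0.01 0.01 0.04] w0.0091
[[-0.1234, 0.9924, 0.0003], [0.9924, 0.1234, 0.0007], [0.0007, 0.0004, -1.0]] q [ 0.1   0.55  0.78  1.57 -0.4   1.19  1.08]
```

View pics/w13.png

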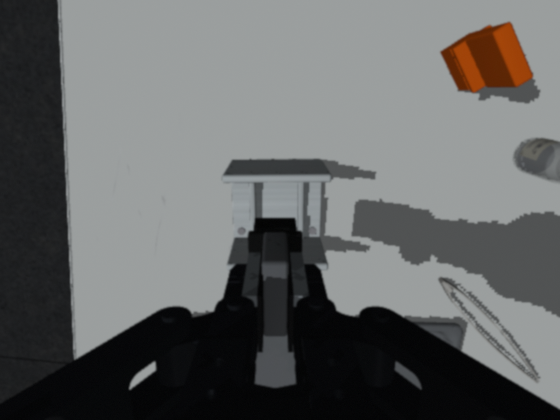

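View pics/s13.png

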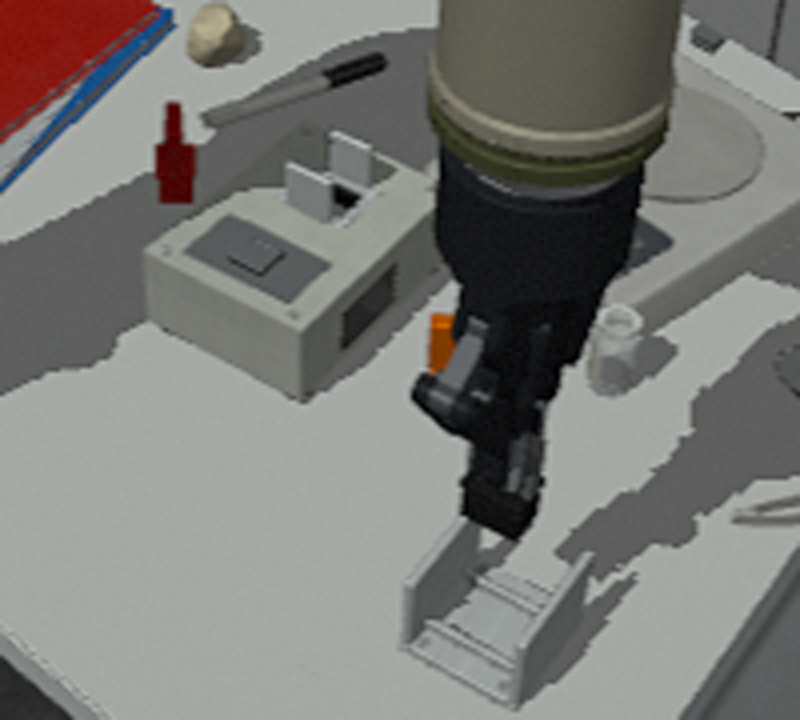

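```bash
python3 - <<'E'
from h import *
import pickle
s,c=pickle.load(open("w13.pkl","rb"));w=cam(c,s)
crop(c["color"],215,150,345,280,6,"w13a.png")
def pc(x,y,z):
    ca,sa=np.cos(.122),np.sin(.122);return [.472+ca*x-sa*y,-.4005+sa*x+ca*y,z]
for n,p in(("wallA",(-.032,.0285,.05)),("wallB",(.032,.0285,.05)),("railL",(-.015,.02,.012)),("railR",(.015,.02,.012)),("stop foot",(0,0,.08))):
  print(n,(proj(w,pc(*p))).round(1), ((proj(w,pc(*p))-[215,150])*6).round(0))
E
```

```text
wallA [221.1 176.6] [ 37. 160.]
wallB [331.7 176.8] [700. 161.]
railL [254.2 176. ] [235. 156.]
railR [298.  176.1] [498. 156.]
stop foot [276.5 242.9] [369. 558.]
```

View pics/w13a.png

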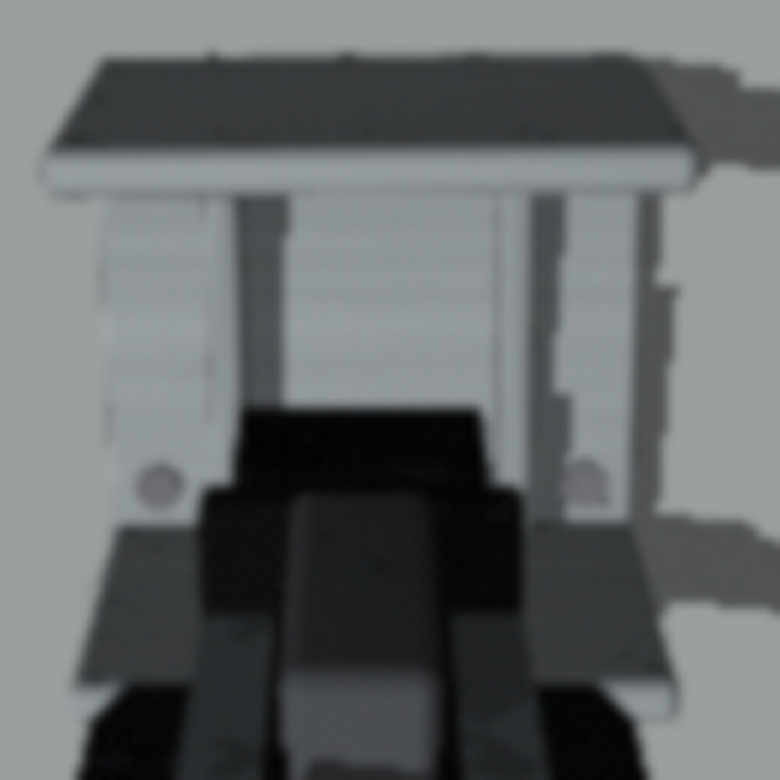

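View pics/t13.png

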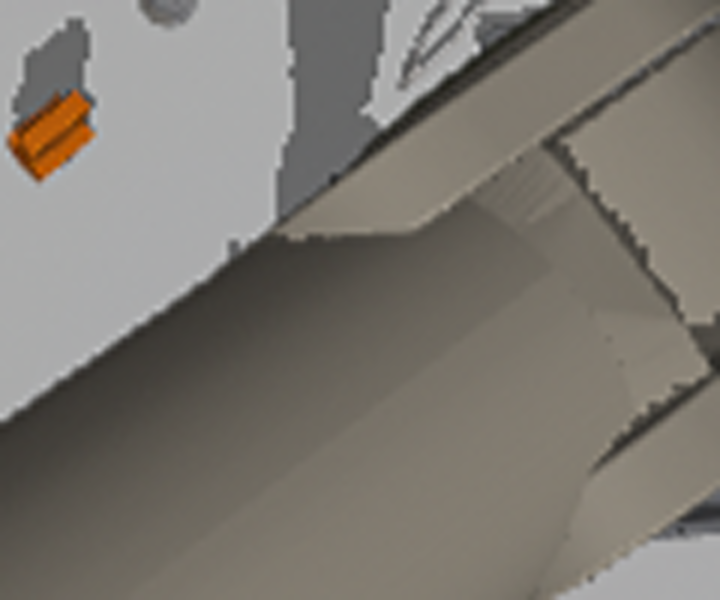

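Emit:
apply_moves:
  targets: [1,-0.2,0,2,0,0,0,1,-0.2,0,4,0,0,0,1,-0.2,0,6,0,0,0,1,-0.2,0,7,0,0,0,1,-0.2,0,7.3,0,0,0,1,-0.2,0,7.4,0,0,0,1,-0.2,0,7.5,0,0,0,1,-0.2,0,7.5,0,0,0]

```text
time_s: 30.02
eef_pos: [0.4716, -0.4023, 0.0401]
eef_rot: [[-0.122, 0.993, 0.001], [0.993, 0.122, -0.0], [-0.0, 0.001, -1.0]]
force: [0.5, 0.5, -0.5]
width: 0.0088
```

```bash
python3 - <<'E'
from h import *
st()
c=r.capture("wrist");cv2.imwrite("pics/w14.png",c["color"][:,:,::-1])
c=r.capture("scene");crop(c["color"],260,220,380,320,6,"s14.png")
E
```

```text
t30.02 p [ 0.4716 -0.4023  0.0401] F [ 0.48  0.46 -0.47] M [ 0.02 -0.01  0.02] w0.0088
[[-0.1217, 0.9926, 0.0006], [0.9926, 0.1217, -0.0004], [-0.0005, 0.0005, -1.0]] q [ 0.14  0.63  0.73  1.63 -0.47  1.06  1.12]
```

View pics/s14.png

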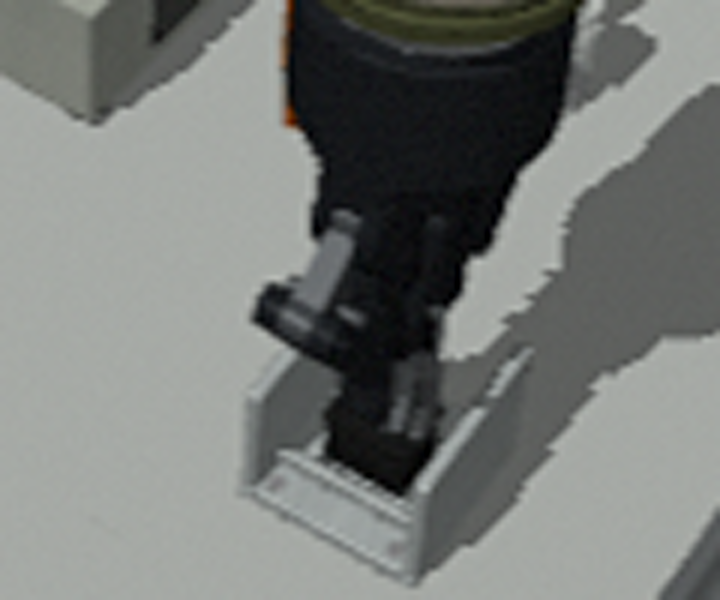

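View pics/w14.png

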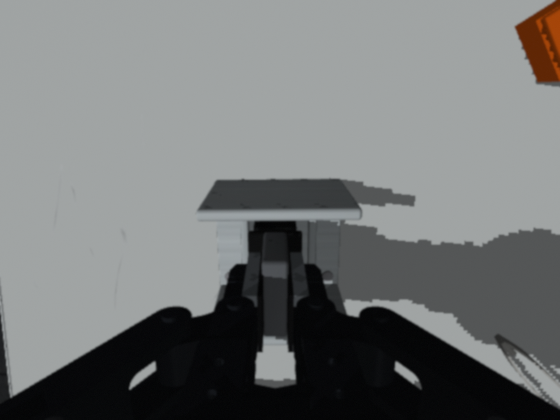

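Just above the floor; lower to contact.

Emit:
apply_moves:
  targets: [1,0.1,0,0.05,0,0,0,1,0.1,0,0.1,0,0,0,1,0.1,0,0.1,0,0,0]

```text
time_s: 30.5
eef_pos: [0.4715, -0.4018, 0.0397]
eef_rot: [[-0.121, 0.993, 0.001], [0.993, 0.121, -0.001], [-0.001, 0.001, -1.0]]
force: [-1.3, -0.0, 5.9]
width: 0.0084
```

Emit:
apply_moves:
  targets: [0.85,0,0,-0.02,0,0,0,0.75,0,0,-0.02,0,0,0,0.6,0,0,-0.02,0,0,0,0.6,0,0,-0.02,0,0,0,0.6,0,0,-0.02,0,0,0,0.6,0,0,-1,0,0,0,0.6,0,0,-4,0,0,0,0.6,0,0,-9,0,0,0,0.6,0,0,-14,0,0,0,0.6,8,0,-16,0,0,0,0.6,14,0,-16,0,0,0,0.6,14,0,-16,0,0,0]

```text
time_s: 32.0
eef_pos: [0.4549, -0.258, 0.1994]
eef_rot: [[-0.127, 0.992, 0.001], [0.992, 0.127, 0.003], [0.002, 0.002, -1.0]]
force: [1.0, -0.5, 0.3]
width: 0.0339
```

```bash
python3 - <<'E'
from h import *
st()
c=r.capture("wrist");cv2.imwrite("pics/w15.png",c["color"][:,:,::-1])
c=r.capture("scene");crop(c["color"],160,140,380,320,3.5,"s15.png")
c=r.capture("top");crop(c["color"],180,130,360,280,4,"t15.png")
E
```

```text
t32.00 p [ 0.4549 -0.258   0.1994] F [ 0.98 -0.48  0.33] M [-0.01 -0.05 -0.02] w0.0339
[[-0.1267, 0.9919, 0.0014], [0.9919, 0.1267, 0.0025], [0.0023, 0.0017, -1.0]] q [-0.27  0.23  0.85  1.73 -0.18  1.27  0.75]
```

View pics/s15.png

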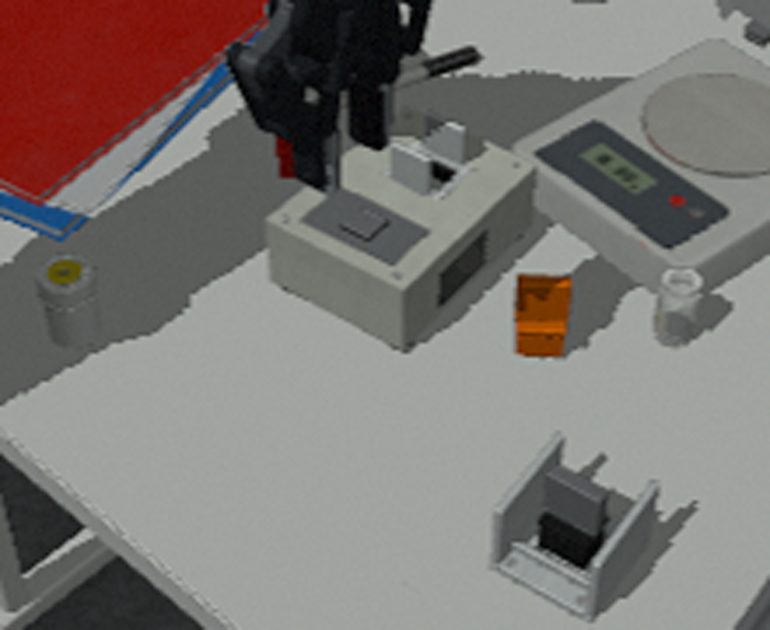

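View pics/t15.png

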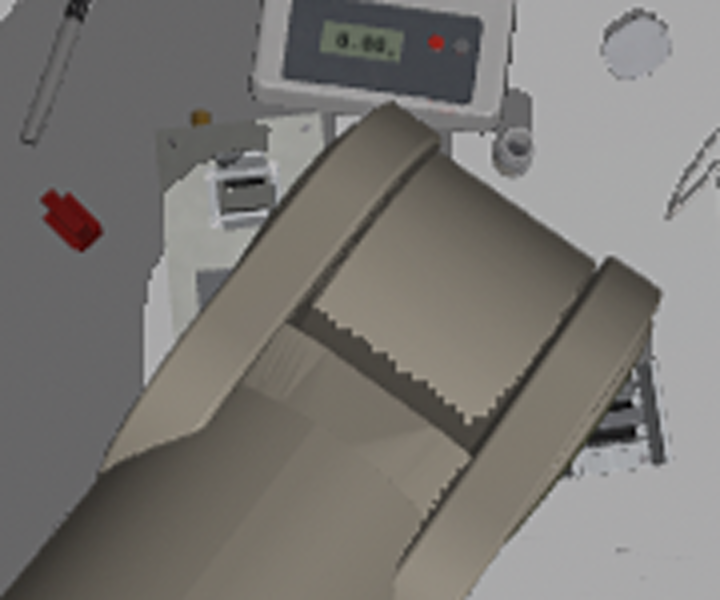

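View pics/w15.png

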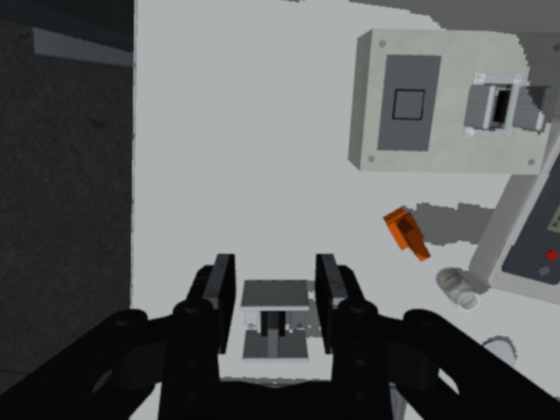

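```bash
python3 -c "
from h import *
st();print(r.hand_in())"
```

```text
t32.15 p [ 0.4547 -0.2615  0.1995] F [-1.24  0.03 -0.21] M [0.01 0.01 0.02] w0.0341
[[-0.1237, 0.9923, 0.0016], [0.9923, 0.1237, 0.0005], [0.0003, 0.0017, -1.0]] q [-0.26  0.23  0.85  1.73 -0.19  1.26  0.76]
the job is handed in; nothing more can be done
None
```

The stopper is out of its port and standing upright in the narrow bay of the caddy. I handed the job in at 32.2 s of the 66 s allowed, and no verdict was reported.

- **Vent key:** I pressed it to its stop. The TCP came to rest 1.5 mm below the measured key top, with 12.5 N on the tool.
- **Stopper out of the port:** I gripped the tab by its ends and rocked it about 0.11 rad left and right, starting to the left, rising about 1–2 mm a swing. It came free after 12 swings, at about 15 mm of rise. The highest upward pull at the end of a swing was about 12 N.
- **Bench and caddy:** I stood it upright on the bare bench and let go. Then I took it by its flat faces, a quarter turn round, and set it down in the bay, with contact within 0.1 mm of the expected height.

**Last checks:**
- The scene picture shows the stopper standing tab up, lengthwise between the end walls, with the gripper well clear.
- In the scene view, the unit, vial and pot are at the same pixels as at the start.
- In the last top view, the arm hid most of the caddy, so that view did not confirm the placing.
- One two-view estimate of the tab's top gave 79 mm against the stated 92 mm. It was poorly conditioned, so I used 92 mm, which matched the tab's apparent width and gave a good grip.
- I did not measure the forces in the middle of the swings, only at each swing's end.

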